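# Fit the steering bushings and pin the steering link of a kit rover

### The arm

A 6-joint arm with a two-finger parallel gripper is mounted at the origin on the work surface. World frame = base frame: x ahead of the robot, y to its left, z up, the work surface at z = 0. Lengths are in mm, angles in rad, forces in N, time in s.
With the tool pointing down it reaches from about 325 to 775 mm from the base axis. Payload 5.5 kg.
Tool frame: the origin (TCP) lies between the finger pads; the fingertips stand arm.tcp_to_tips ahead of it and the grasp point (between the pads) lies 5 mm behind it (arm.tcp_to_tips is the distance from the TCP to the fingertips, in mm); z points along the fingers, y is the direction in which the jaws open and shut (so a half turn about z gives the same grasp; the last joint's range is limited). The gripper opens to 88 mm and grips with 3 to 60 N. Pads are 20 mm wide; open, the fingers measure 115 mm over their backs; the gripper's body (75 mm by 178 mm) begins 61 mm behind the grasp point.
Start: joints at [-1.18, 0.091, 1.231, -0, 1.82, -0.057], TCP at [259.792, -540.856, 236.631] pointing down, gripper open.
Joint ranges: [-2.87, 2.87], [-0.86, 2.18], [0.17, 2.46], [-1.51, 4.65], [0.06, 2.69], [-2.65, 2.65]. Speed limits (rad/s): [2.57, 2.57, 3.01, 3.14, 3.14, 3.14].

### API

Orientations are given as a unit quaternion [w, x, y, z].
In Python, from rig import arm, optics, workorder gives the robot as it stands. The module is installed in compiled form; this text tells all that it offers.
- The arm moves only by the tool send_rows, never from a script. Its argument "deltas" is a list of rows, each an object with "grip": the closure, from -1 (fully open) to 1 (shut); "xyz": the shift along the tool's x, y, z as a fraction of full scale, a list of three; "twist": the turn about the tool's z as a fraction of full scale. A call has 1 to 20 rows; each row shifts and turns the pose as measured when the row begins, along the tool's axes as they then stand; what a row does not reach is not made up. Full scale, the value 1, is 400 mm for a shift and 4 degrees for a turn. A row lasts 1/12 s, in which the tool goes at most 41.7 mm and 7.16 degrees, less where a joint would pass 70% of its speed; a pose out of reach is approached as far as the arm can. A call with a number of a shift or a turn outside -1 to 1 is refused whole. A call with a gripper value outside its range is refused whole. The fingers move at their own pace and stop on an object; "grip_force" is the grip in N (left out, the last holds). Time passes only in rows, so rows that do not move let the fingers close. It gives the time, the measured TCP pose, the force and the opening at its end, in the units of the state.
- arm.get_obs(): the state, without advancing time (a new reading comes with each control period).
- optics.read_camera(name): name is "scene" or "top" or "wrist"; returns a dict with "pixels" (384x512x3 uint8, red, green, blue), "fov_y" (degrees; the focal length in pixels is half the picture's height over the tangent of half this angle, whatever the lens; pixels are square), "cx", "cy" (the principal point, pixels), "D" ([k1, k2, p1, p2, k3] as OpenCV has them; the pictures are not rectified), "extrinsics" (4x4, takes a point from camera to world coordinates); the wrist camera has in their place "mount" (4x4, takes a point from camera to tool coordinates, whose origin is the TCP and whose axes are the flange's). Camera axes: x right, y up, looking along -z (the intrinsics and any distortion apply to the point x, -y, -z); pixel columns grow to the right and rows downward; lengths in mm; the calibration is good to about 2 mm. A picture is of the moment at which its call begins: read the wrist's pose just before it. There is no depth.
- workorder.finish_job(): hands the job in, once; it reports no verdict.
The state is a dict: "t": time; "joints": joint angles; "qd": joint speeds; "effort": joint torques, N m; "tcp_pos": TCP position; "orientation": TCP orientation; "ft_force": force on the tool from outside, world axes, zero at the start; "wrist_torque": the same for the moment, N m; "gripper_width": finger opening in mm.
Only numpy, scipy, OpenCV 4.12 (cv2) and the standard library are available. Lean on these libraries where they do the work, as an engineer would, in place of code of your own. Each camera call takes 0.05 s, during which the arm holds its last target. There are 200 camera calls.

### The job

Finish the steering of the kit rover: press every loose bronze bushing, sleeve first, fully home into the corner bosses, one to a boss, until its flange sits flush on the boss. Couple the steering link too: lay it on the centre channel with its eye between the ears of the clevis, then pass the clevis pin from the bit case down through both ears and the eye until its head rests on the upper ear. Leave the mug, the screwdriver and the spare circuit board where they are.

Things in the scene. Friction and masses are not known exactly. Their poses are not given: they have to be found in the camera images.
- rover: Kit rover chassis, fixed on a stand. Plywood deck 194 x 236 mm (x, y), top 56 mm above the table; a white boss near each corner; aluminium channel 34 mm wide along the centre line (along y), top at 68 mm; on it, towards -y, the clevis, opening to +y, and behind that a servo (top at 76 mm). Circuit boards beside the channel stay below 66 mm. Origin: on the table under the deck's middle, z up.
- bore0 (a point): Centre of the mouth of the upright bore in the rover's -x -y boss (65 mm from the rover's origin in x, 85 mm in y), on the boss's flat top, 72 mm above the table, z up. Boss 44 mm across, 16 mm tall; bore 27 mm in diameter, 16 mm deep, with four springy ribs from 3.5 mm below the mouth that grip a bushing's sleeve: it does not fall in; pushing it takes about 8 to 18 N, then it stays.
- bore1 (a point): Same as bore0, in the rover's +x -y boss (65 mm from the rover's origin in x, 85 mm in y).
- bore2 (a point): Same as bore0, in the rover's -x +y boss (65 mm from the rover's origin in x, 85 mm in y).
- bore3 (a point): Same as bore0, in the rover's +x +y boss (65 mm from the rover's origin in x, 85 mm in y).
- clevis (a point): On the upright axis of the clevis's pin holes (11.2 mm), at the upper ear's top, 90 mm above the table, 45 mm from the rover's origin; axes as the rover's. Upper ear 8 mm thick, 30 mm wide (x), 36 mm long (y). Under it a 14 mm gap, open to +y and both sides, closed by a web 18 mm from the axis towards -y. Lower ear: top level with the channel's, so the link slides in along it; hole 12 mm deep.
- bushing0: Loose bronze flanged bushing, 95 g, standing sleeve down. Sleeve 26 mm in diameter, 14 mm long, foot chamfered; above it a flange 36 mm in diameter, 8 mm thick; 22 mm high in all. Origin: centre of the sleeve's foot, z towards the flange; pressed home it is 14 mm below the bore's mouth. Three or four bushings are there (None if absent); any fits any bore.
- bushing1: Same as bushing0; None if absent.
- bushing2: Same as bushing0; None if absent.
- bushing3: Same as bushing0; None if absent.
- link: Loose steering link, 70 to 120 g, lying flat, 127 mm long: flat steel eye (26 mm across, faces 3 and 11 mm above the underside) at +x, square turnbuckle in the middle (40 mm long, 14 mm wide and high), ball socket (18 mm across, 14 mm high) at -x. Origin: underside of the turnbuckle's middle; x towards the eye, z up. Coupled, it lies on the rover's channel, its x along the rover's -y.
- link_eye (a point): Centre of the hole (12.5 mm in diameter) in the link's eye, half-way through its thickness: 55 mm from the link's origin along its x, 7 mm above its underside.
- pin: Loose steel clevis pin, 50 g, standing head up in the bit case: shank 9 mm in diameter, 33 mm long, its last 6 mm tapered to 5 mm; on top a round head 22 mm in diameter, 16 mm high. Origin: centre of the shank's tip, z towards the head.
- pin_neck (a point): Centre of the underside of the pin's head, 33 mm above its tip.
- bit_case: Blue plastic bit case, fixed, 120 x 56 x 36 mm (x, y, z); origin: centre of its underside. The pin stands in a through hole 11.5 mm in diameter at x = -38 mm, its head resting on the case's top; driver bits stand up 16 mm at x = +10 mm and beyond.
- mug: A white mug, 80 mm across and 95 mm tall, on the far side of the table; to be left alone. Origin: centre of its underside.
- screwdriver: A screwdriver lying beyond the rover; to be left alone. Origin: under its middle.
- spare_board: A small spare circuit board, 60 x 45 mm, lying beyond the rover; to be left alone. Origin: centre of its underside.
Things that resemble listed ones, but are neither listed nor needed, are in the scene too. Leave any purple or white look-alike of the bushing2 alone.

How it is judged:
By the outcome, as a careful person would: the job done as asked, in the order asked, and still so for the second after the job is handed in, with the robot touching nothing.
Of bushing0, bushing1, bushing2, bushing3 only 3 to 4 are there at a start; the rules pass over those that are not, and their reading is None.
At some moment in a run one of bushing0, bushing1, bushing2, bushing3 may be knocked a few centimetres aside while the robot is not near it.
It also fails if it takes over 208 s, if anything falls off the work surface, if the arm or the gripper's body presses on something with over 40 N, if the wrist force passes 120 N, or if a joint passes its speed limit or range.

## Working session

There is one attempt and no reset: what is moved stays moved. The work goes in short steps, Python scripts to look and compute and a tool call to move; the robot and the scene stay as the last step left them, time stands still between calls to the robot, and variables do not carry over. Pictures are saved under pics/ and viewed, about 12 in all and at most 16, crops included, and the job is handed in when it is done.

Besides the shell and the picture viewer there is one more tool, called after ">>>" in YAML: its name, and indented under it one key for each argument. send_rows: Moves the arm, as the interface text tells. Shift numbers are shares of 400 mm and turn numbers shares of 4 degrees, none past 1 either way. Its arguments: {"type":"object","properties":{"deltas":{"type":"array"},"grip_force":{"type":"number"}},"required":["deltas"]}

```bash
mkdir -p pics; ls; cat > h.py <<'E'
import numpy as np, cv2
from rig import arm, optics, workorder
from scipy.spatial.transform import Rotation as R
def pose():
    o=arm.get_obs(); q=o['orientation']; T=np.eye(4)
    T[:3,:3]=R.from_quat([q[1],q[2],q[3],q[0]]).as_matrix(); T[:3,3]=o['tcp_pos']; return T
def cam(n):
    T=pose(); c=optics.read_camera(n)
    c['E']=np.array(c['extrinsics']) if 'extrinsics' in c else T@np.array(c['mount'])
    h=c['pixels'].shape[0]; f=h/2/np.tan(np.radians(c['fov_y']/2))
    c['K']=np.array([[f,0,c['cx']],[0,f,c['cy']],[0,0,1.]]); c['D']=np.array(c['D'],float)
    return c
def save(c,name): cv2.imwrite('pics/'+name,c['pixels'][:,:,::-1])
def onplane(c,uv,z):
    p=cv2.undistortPoints(np.array(uv,float).reshape(-1,1,2),c['K'],c['D']).reshape(-1,2)
    d=np.c_[p[:,0],-p[:,1],-np.ones(len(p))]@c['E'][:3,:3].T; o=c['E'][:3,3]
    return o+d*((z-o[2])/d[:,2])[:,None]
def proj(c,P):
    q=(np.atleast_2d(P)-c['E'][:3,3])@c['E'][:3,:3]; q=q*[1,-1,-1]
    return cv2.projectPoints(q,np.zeros(3),np.zeros(3),c['K'],c['D'])[0].reshape(-1,2)
E
python3 - <<'E'
from h import *
print(arm.get_obs(), arm.tcp_to_tips)
for n in ['scene','top','wrist']:
    c=cam(n); save(c,n+'0.png'); print(n,c['fov_y'],c['D'],c['E'].round(2).tolist())
E
```

```text
pics
{'t': 0.0, 'joints': array([-1.17974035e+00,  9.18370499e-02,  1.23185991e+00,  1.74507278e-05,
        1.81982480e+00, -5.67046916e-02]), 'qd': array([ 0.00121278,  0.00061906, -0.00254231, -0.00052635,  0.00013191,
       -0.00085366]), 'effort': array([-5.74023070e-04, -4.46454298e+01, -4.06444108e+01,  6.97476533e-02,
        2.95238430e-02, -1.48492113e-04]), 'tcp_pos': array([ 259.66500147, -540.59664964,  235.53460107]), 'orientation': array([-9.52512142e-04,  9.75042371e-01,  2.22016764e-01, -1.52159172e-04]), 'ft_force': array([-1.01136587,  0.17230982, -0.79972397]), 'wrist_torque': array([-0.07871616,  0.00099915, -0.03627389]), 'gripper_width': 87.6232209175414} 14.0
scene 53.85913550169944 [-0.03470665  0.          0.          0.          0.        ] [[-0.3, -0.57, 0.77, 1372.06], [0.95, -0.19, 0.23, 231.04], [0.02, 0.8, 0.6, 674.63], [0.0, 0.0, 0.0, 1.0]]
top 55.70785723172265 [-0.0706247  0.         0.         0.         0.       ] [[0.02, 0.99, -0.11, 527.01], [-1.0, 0.02, -0.02, 0.07], [-0.02, 0.11, 0.99, 1036.54], [0.0, 0.0, 0.0, 1.0]]
wrist 59.20450442364517 [-0.03962443  0.          0.          0.          0.        ] [[0.43, 0.87, 0.23, 321.21], [-0.9, 0.42, 0.11, -511.4], [-0.0, -0.25, 0.97, 383.3], [0.0, 0.0, 0.0, 1.0]]
```

View pics/scene0.png

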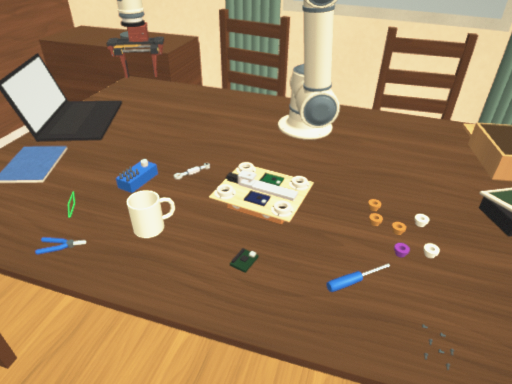

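View pics/top0.png

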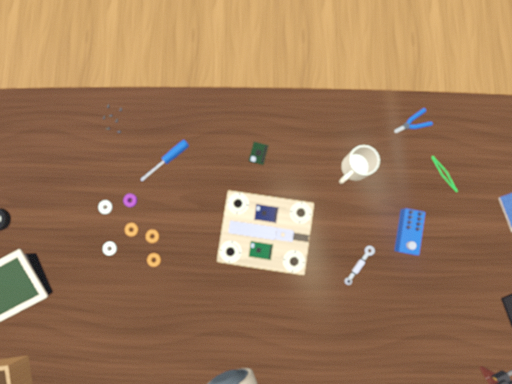

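Top view: bronze bushings at about (131,229), (152,236) and (154,260). Rover is around (266,233), link (359,265), case (411,231) with the pin at (412,246). Only three bushings are there; the purple and white ones are decoys.

```bash
python3 - <<'E'
from h import *
c=cam('top'); im=c['pixels']; hsv=cv2.cvtColor(im,cv2.COLOR_RGB2HSV)
def blobs(m,amin):
    n,l,s,ce=cv2.connectedComponentsWithStats(m.astype(np.uint8)); return [(ce[i],s[i]) for i in range(1,n) if s[i][4]>=amin]
H,S,V=[hsv[:,:,i].astype(int) for i in range(3)]
for ce,s in blobs((H>8)&(H<22)&(S>150)&(V>150),40): print('bronze',ce,s,onplane(c,ce,22).round(1))
m=(H>100)&(H<125)&(S>150)&(V>100); m[:, :380]=0
for ce,s in blobs(m,100): print('blue',ce,s,onplane(c,ce,36).round(1))
m=(S<60)&(V>150); m[:,:335]=0; m[:240]=0
for ce,s in blobs(m,20): print('grey',ce,s,onplane(c,ce,10).round(1))
big=np.hstack([cv2.resize(im[180:285,205:325],None,fx=4,fy=4,interpolation=2),cv2.resize(im[195:300,335:430],None,fx=3,fy=4,interpolation=2)])
cv2.imwrite('pics/crop1.png',big[:,:,::-1])
for p in [(238,203),(301,212),(230,251),(293,262)]: print(onplane(c,p,72).round(1))
E
```

```text
blue [408.74605452 231.81061693] [396 210  28  44 697] [[ 549.4 -407.4   36. ]]
grey [411.01639344 245.13114754] [407 242   9   8  61] [[ 512.6 -423.8   10. ]]
grey [359.42215569 264.05988024] [344 245  31  41 334] [[ 457.9 -276.6   10. ]]
[[617.   62.9  72. ]]
[[ 596.2 -105.1   72. ]]
[[489.5  80.8  72. ]]
[[464.5 -85.3  72. ]]
```

View pics/crop1.png

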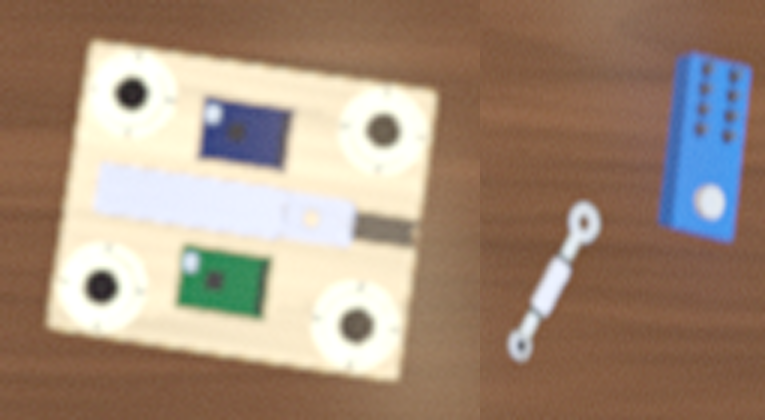

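The crop shows the four boss bores, clevis hole near full-image (283,234), link eye near (370,250) and its socket near (348,281).

```bash
cat >> h.py <<'E'
def blobs(m,amin):
    n,l,s,ce=cv2.connectedComponentsWithStats(m.astype(np.uint8)); return [(ce[i],s[i]) for i in range(1,n) if s[i][4]>=amin]
def HSV(c):
    h=cv2.cvtColor(c['pixels'],cv2.COLOR_RGB2HSV).astype(int); return h[:,:,0],h[:,:,1],h[:,:,2]
def go(xyz,yaw=None):
    """shift in tool axes (in 400mm units) to world xyz; yaw = direction (deg) wanted for tool x, mod 180"""
    T=pose(); d=T[:3,:3].T@(np.array(xyz)-T[:3,3]); y=np.degrees(np.arctan2(T[1,0],T[0,0]))
    print('tcp',T[:3,3].round(1),'yaw',round(y,2),'shift mm',d.round(1),'units',(d/400).round(4))
    if yaw is not None:
        e=(yaw-y+90)%180-90; print('turn world',round(e,2),'twist units total',round(-e/4,2))
E
python3 - <<'E'
from h import *
c=cam('top'); H,S,V=HSV(c)
for p in [(131,225),(152,231),(130,195)]: print(H[p[1],p[0]],S[p[1],p[0]],V[p[1],p[0]])
m=(H>8)&(H<20)&(S>140)&(V>130); m[:, 180:]=0; m[350:]=0
for ce,s in blobs(m,15):
  if s[4]<400: print('bronze',ce.round(1),s,onplane(c,ce,22).round(1))
e,s=onplane(c,[(369.7,250.5),(348.3,281)],9); print('link',e,s,np.degrees(np.arctan2(*(e-s)[1::-1])))
print('pin',onplane(c,(411,245.1),52)); print('clevis',onplane(c,(283,234.5),90))
print(arm.get_obs()['tcp_pos'],arm.get_obs()['joints']); go([480,250,200])
W=pose()@np.array(optics.read_camera('wrist')['mount']); print((np.linalg.inv(pose())@W).round(3))
E
```

```text
18 134 252
18 133 250
146 124 220
bronze [136.2 230.5] [133 224   6  13  22] [[538.2 352.   22. ]]
bronze [130.2 228.9] [128 227   6   5  18] [[542.  369.6  22. ]]
bronze [156.3 235.9] [151 229   9  15  37] [[524.4 293.5  22. ]]
bronze [151.2 236. ] [149 233   6   7  25] [[523.6 308.   22. ]]
bronze [156.5 257.8] [147 252  15  15  45] [[463.5 290.3  22. ]]
bronze [153.  259.4] [151 256   6   8  26] [[458.8 299.8  22. ]]
link [ 495.97040824 -306.06679112    9.        ] [ 410.64554696 -245.55307495    9.        ] -35.344857666976715
pin [[ 513.30480921 -406.36976208   52.        ]]
clevis [[535.6177652  -57.00105598  90.        ]]
[ 259.75114925 -540.71923953  236.08614658] [-1.17968674e+00  9.14802283e-02  1.23126162e+00  1.99429296e-05
  1.81982155e+00 -5.66836914e-02]
tcp [ 259.8 -540.7  236.1] yaw 25.66 shift mm [ 540.9 -617.4   36.7] units [ 1.3522 -1.5434  0.0918]
[[ 1.00000e-03  9.68000e-01  2.50000e-01  6.81350e+01]
 [ 1.00000e+00 -1.00000e-03  1.00000e-03  2.90000e-02]
 [ 1.00000e-03  2.50000e-01 -9.68000e-01 -1.47525e+02]
 [ 0.00000e+00  0.00000e+00  0.00000e+00  1.00000e+00]]
```

>>> send_rows:
  deltas:
    - {"grip":-0.2,"xyz":[0.07,-0.076,0],"twist":0}
    - {"grip":-0.2,"xyz":[0.07,-0.076,0],"twist":0}
    - {"grip":-0.2,"xyz":[0.07,-0.076,0],"twist":0}
    - {"grip":-0.2,"xyz":[0.07,-0.076,0],"twist":0}
    - {"grip":-0.2,"xyz":[0.07,-0.076,0],"twist":0}
    - {"grip":-0.2,"xyz":[0.07,-0.076,0],"twist":0}
    - {"grip":-0.2,"xyz":[0.07,-0.076,0],"twist":0}
    - {"grip":-0.2,"xyz":[0.07,-0.076,0],"twist":0}
    - {"grip":-0.2,"xyz":[0.07,-0.076,0],"twist":0}
    - {"grip":-0.2,"xyz":[0.07,-0.076,0],"twist":0}
    - {"grip":-0.2,"xyz":[0.07,-0.076,0],"twist":0}
    - {"grip":-0.2,"xyz":[0.07,-0.076,0],"twist":0}
    - {"grip":-0.2,"xyz":[0.07,-0.076,0],"twist":0}
    - {"grip":-0.2,"xyz":[0.07,-0.076,0],"twist":0}
    - {"grip":-0.2,"xyz":[0.07,-0.076,0],"twist":0}
    - {"grip":-0.2,"xyz":[0.07,-0.076,0],"twist":0}
    - {"grip":-0.2,"xyz":[0.07,-0.076,0],"twist":0}
    - {"grip":-0.2,"xyz":[0.07,-0.076,0],"twist":0}
    - {"grip":-0.2,"xyz":[0.07,-0.076,0],"twist":0}
    - {"grip":-0.2,"xyz":[0.07,-0.076,0],"twist":0}

```text
t: 1.97
tcp_pos: [501.0, 254.2, 236.0]
orientation: [-0.003, 0.976, 0.216, 0.004]
ft_force: [1.0, -0.1, 0.7]
gripper_width: 52.6
```

>>> send_rows:
  deltas:
    - {"grip":-0.2,"xyz":[0.04,-0.08,0.05],"twist":0}
    - {"grip":-0.2,"xyz":[0.03,-0.05,0.08],"twist":0}
    - {"grip":-0.2,"xyz":[0,0,0.08],"twist":0.9}
    - {"grip":-0.2,"xyz":[0,0,0.02],"twist":0.9}
    - {"grip":-0.2,"xyz":[0,0,0],"twist":0.9}
    - {"grip":-0.2,"xyz":[0,0,0],"twist":0.9}
    - {"grip":-0.2,"xyz":[0,0,0],"twist":0.9}
    - {"grip":-0.2,"xyz":[0,0,0],"twist":0.9}
    - {"grip":-0.2,"xyz":[0,0,0],"twist":0.85}
    - {"grip":-0.2,"xyz":[0,0,0],"twist":0}

```text
t: 2.8
tcp_pos: [502.9, 326.4, 135.3]
orientation: [-0.003, 1.0, -0.005, -0.0]
ft_force: [0.4, 0.6, -0.4]
gripper_width: 52.9
```

```bash
python3 - <<'E'
from h import *
print(pose().round(3)); c=cam('wrist'); save(c,'w1.png'); H,S,V=HSV(c)
m=(H>8)&(H<25)&(S>110)&(V>120)
for ce,s in blobs(m,100): print(ce.round(1),s,onplane(c,ce,22).round(1))
E
```

```text
[[ 1.00000e+00 -1.00000e-02 -0.00000e+00  5.02868e+02]
 [-1.00000e-02 -1.00000e+00  6.00000e-03  3.26401e+02]
 [-0.00000e+00 -6.00000e-03 -1.00000e+00  1.35300e+02]
 [ 0.00000e+00  0.00000e+00  0.00000e+00  1.00000e+00]]
[262.2 128.8] [     0      0    512    281 120756] [[549.9 322.   22. ]]
[188.1  28.2] [183  22  11  13 113] [[622.3 374.9  22. ]]
[202.2 140.8] [191 129  24  24 436] [[541.2 368.4  22. ]]
[281.4 162.4] [270 151  24  25 468] [[523.8 307.1  22. ]]
[132.4 296.5] [120 264  29  70 827] [[405.3 437.1  22. ]]
[378.6 294.4] [363 264  30  70 746] [[406.3 220.9  22. ]]
[295.7 345.8] [  137   317   375    49 10937] [[353.6 292.2  22. ]]
```

View pics/w1.png

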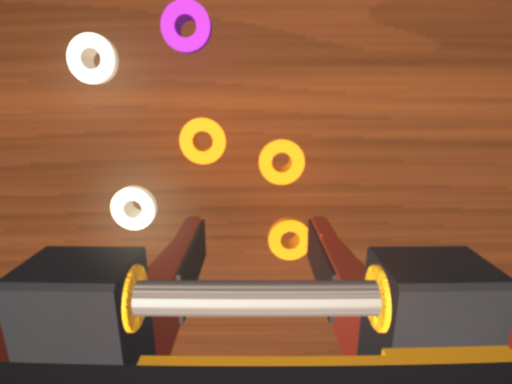

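Wrist view: bushings at (202,141), (281,162) and (289,240). Purple and white decoys are up and to the left. I'll measure the rings accurately.

```bash
cat >> h.py <<'E'
def rings(c,z=22,amin=300):
    p=c['pixels'].astype(int); m=((p[:,:,0]>200)&(p[:,:,1]>105)&(p[:,:,2]<90)).astype(np.uint8)
    cs,h=cv2.findContours(m,cv2.RETR_CCOMP,cv2.CHAIN_APPROX_NONE); out=[]
    for i,k in enumerate(cs):
        if h[0][i][3]<0 and cv2.contourArea(k)>amin:
            # ellipse fit on world plane
            w=onplane(c,k.reshape(-1,2),z)[:,:2].astype(np.float32); e=cv2.fitEllipse(cv2.convexHull(w)); 
            ch=h[0][i][2]; hw=None
            best=0
            while ch>=0:
                if cv2.contourArea(cs[ch])>max(50,best): best=cv2.contourArea(cs[ch]); hw=cv2.fitEllipse(onplane(c,cs[ch].reshape(-1,2),z)[:,:2].astype(np.float32))
                ch=h[0][i][0] if False else h[0][ch][0]
            out.append((np.array(e[0]),np.array(e[1]),None if hw is None else (np.array(hw[0]),np.array(hw[1]))))
    return out
E
python3 - <<'E'
from h import *
c=cam('wrist')
for r in rings(c): 
  if r[2]: print(*[np.round(x,1) for x in (r[0],r[1],*r[2])])
c=cam('top'); p=c['pixels'].astype(int); H,S,V=HSV(c)
m=(H>12)&(H<24)&(S>105)&(V>160); m[:,180:]=0; m[:215]=0; m[280:]=0
for ce,s in blobs(m,30): print(ce.round(1),s,onplane(c,ce,22).round(1))
go([541,368,135],0)
E
```

```text
[400.9 220.6] [23.4 70.7] [398.2 211.3] [ 4.9 17.7]
[458.8 300.4] [36.1 38.7] [458.9 301.6] [10.8 15.7]
[524.1 307.3] [37.  37.5] [524.7 308.3] [12.1 15.1]
[541.2 368.5] [37.2 37.3] [541.3 368.5] [14.6 14.8]
[130.5 227. ] [124 223  14  10  88] [[547.5 368.9  22. ]]
[154.9 234.2] [149 229  10  13  53] [[529.2 297.7  22. ]]
[154.8 260.8] [148 254  13  13  96] [[455.  294.7  22. ]]
tcp [503.  326.4 135.6] yaw -0.35 shift mm [ 37.8 -41.8   0.9] units [ 0.0944 -0.1046  0.0021]
turn world 0.35 twist units total -0.09
```

>>> send_rows:
  deltas:
    - {"grip":-0.2,"xyz":[0.048,-0.053,0.03],"twist":-0.09}
    - {"grip":-0.2,"xyz":[0.047,-0.053,0.05],"twist":0}
    - {"grip":-0.2,"xyz":[0,0,0.05],"twist":0}
    - {"grip":-0.2,"xyz":[0,0,0.03],"twist":0}
    - {"grip":-0.2,"xyz":[0,0,0],"twist":0}
    - {"grip":-0.2,"xyz":[0,0,0],"twist":0}

```text
t: 3.45
tcp_pos: [543.1, 370.4, 70.7]
orientation: [-0.004, 1.0, 0.004, 0.001]
ft_force: [0.5, -0.2, 0.7]
gripper_width: 52.5
```

```bash
python3 - <<'E'
from h import *
c=cam('wrist')
for r in rings(c): 
  if r[2]: print(*[np.round(x,1) for x in (r[0],r[1],*r[2])])
for i in range(4): print(arm.get_obs()['tcp_pos']); cam('wrist')
go([541.2,368.5,30],0)
E
```

```text
[541.6 368.6] [36.9 38.1] [542.1 370. ] [10.8 15.5]
[542.96438782 370.304929    70.79906288]
[543.27122258 370.46537651  71.71023651]
[543.6275377  370.6160178   72.45456159]
[543.80512163 370.76439703  72.81929895]
tcp [543.9 370.8  72.9] yaw 0.4 shift mm [-3.   2.7 42.9] units [-0.0074  0.0068  0.1072]
turn world -0.4 twist units total 0.1
```

>>> send_rows:
  deltas:
    - {"grip":-0.2,"xyz":[-0.006,0.006,0.03],"twist":0.1}
    - {"grip":-0.2,"xyz":[0,0,0.04],"twist":0}
    - {"grip":-0.2,"xyz":[0,0,0.025],"twist":0}
    - {"grip":-0.2,"xyz":[0,0,0.01],"twist":0}
    - {"grip":-0.2,"xyz":[0,0,0],"twist":0}

```text
t: 4.12
tcp_pos: [542.8, 368.8, 32.5]
orientation: [-0.007, 1.0, -0.001, 0.006]
ft_force: [-0.2, 0.6, -0.2]
gripper_width: 52.5
```

```bash
python3 - <<'E'
from h import *
cam('wrist');cam('wrist'); go([541.6,368.6,30],0)
E
```

```text
tcp [543.2 369.1  33.6] yaw -0.09 shift mm [-1.7  0.5  3.5] units [-0.0041  0.0013  0.0089]
turn world 0.09 twist units total -0.02
```

>>> send_rows:
  deltas:
    - {"grip":-0.2,"xyz":[-0.004,0.001,0.008],"twist":0}
    - {"grip":0.4,"xyz":[0,0,0.001],"twist":0}
    - {"grip":0.5,"xyz":[0,0,0],"twist":0}
    - {"grip":0.5,"xyz":[0,0,0],"twist":0}
    - {"grip":0.5,"xyz":[0,0,0],"twist":0}
    - {"grip":0.5,"xyz":[0,0,0],"twist":0}
  grip_force: 50

```text
t: 4.72
tcp_pos: [542.6, 369.3, 32.2]
orientation: [-0.008, 1.0, -0.001, 0.008]
ft_force: [0.3, -0.1, -1.8]
gripper_width: 34.3
```

```bash
python3 - <<'E'
from h import *
o=arm.get_obs(); print(o['gripper_width'],o['ft_force'],pose()[:3].round(4))
c=cam('wrist')
for r in rings(c): 
  if r[2]: print(*[np.round(x,1) for x in (r[0],r[1],*r[2])], 'tcp',pose()[:3,3])
E
```

```text
34.33152443559028 [ 0.28581754 -0.14215389 -1.79581731] [[ 9.999000e-01 -1.400000e-03  1.640000e-02  5.425912e+02]
 [-1.700000e-03 -9.999000e-01  1.560000e-02  3.693282e+02]
 [ 1.640000e-02 -1.560000e-02 -9.997000e-01  3.222140e+01]]
[541.7 369.8] [35.8 38. ] [542.  371.3] [11.2 16.1] tcp [542.57750256 369.36460401  32.21853195]
```

>>> send_rows:
  deltas:
    - {"grip":0.5,"xyz":[0,0,-0.04],"twist":0}
    - {"grip":0.5,"xyz":[0,0,-0.09],"twist":0}
    - {"grip":0.5,"xyz":[0,0,-0.09],"twist":0}
    - {"grip":0.5,"xyz":[0,0.03,-0.09],"twist":0}
    - {"grip":0.5,"xyz":[-0.02,0.09,-0.04],"twist":0}
    - {"grip":0.5,"xyz":[-0.02,0.1,0],"twist":0}
    - {"grip":0.5,"xyz":[-0.02,0.1,0],"twist":0}
    - {"grip":0.5,"xyz":[-0.02,0.1,0],"twist":0}
    - {"grip":0.5,"xyz":[-0.02,0.1,0],"twist":0}
    - {"grip":0.5,"xyz":[-0.02,0.1,0],"twist":0}
    - {"grip":0.5,"xyz":[-0.02,0.1,0],"twist":0}
    - {"grip":0.5,"xyz":[-0.02,0.1,0],"twist":0}
    - {"grip":0.5,"xyz":[-0.02,0.1,0],"twist":0}
    - {"grip":0.5,"xyz":[0,0.04,0],"twist":0}
    - {"grip":0.5,"xyz":[0,0,0],"twist":0}

```text
t: 6.02
tcp_pos: [463.8, -27.9, 171.1]
orientation: [-0.005, 1.0, 0.002, 0.01]
ft_force: [-0.3, 0.9, -1.1]
gripper_width: 33.8
```

```bash
python3 - <<'E'
from h import *
cam('top'); print(pose()[:3].round(4)); c=cam('wrist'); save(c,'w2.png'); print(arm.get_obs()['gripper_width'])
g=cv2.cvtColor(c['pixels'],cv2.COLOR_RGB2GRAY)
h=cv2.HoughCircles(cv2.medianBlur(g,3),cv2.HOUGH_GRADIENT,1,30,param1=150,param2=20,minRadius=8,maxRadius=45); print(h)
E
```

```text
[[ 9.998000e-01  5.500000e-03  1.890000e-02  4.638886e+02]
 [ 5.300000e-03 -9.999000e-01  1.110000e-02 -2.676320e+01]
 [ 1.900000e-02 -1.100000e-02 -9.998000e-01  1.711510e+02]]
34.267083348014665
[[[256.5 242.5  33.8]
  [118.5 161.5  29.3]
  [364.5  17.5  28.5]
  [337.5 194.5  33.1]
  [478.5 233.5   9.6]]]
```

View pics/w2.png

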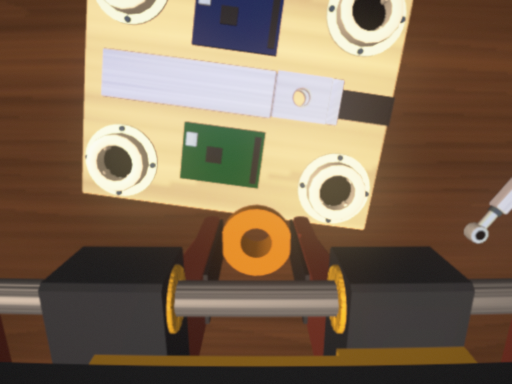

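The held bushing is at (256,242). The -x bores are near (120,160) and (335,190), the clevis hole at (301,98). Now I'll measure the bore mouths.

```bash
cat >> h.py <<'E'
def bores(c,guess,z=72,thr=150,sat=None):
    """guess world xy; dark-hole contour nearest to guess, circle-fit on plane z"""
    g=cv2.cvtColor(c['pixels'],cv2.COLOR_RGB2GRAY); m=(g<thr).astype(np.uint8); r=[]
    cs,_=cv2.findContours(m,cv2.RETR_LIST,cv2.CHAIN_APPROX_NONE)
    for G in guess:
        best=None
        for k in cs:
            if len(k)<25: continue
            w=onplane(c,k.reshape(-1,2),z)[:,:2].astype(np.float32); hh=cv2.convexHull(w)
            if len(hh)<6: continue
            e=cv2.fitEllipse(hh)
            if max(e[1])<40 and min(e[1])>18 and np.hypot(*(np.array(e[0])-G))<25: best=(np.round(e[0],1),np.round(e[1],1)); print(G,best)
        r.append(best)
    return r
E
python3 - <<'E'
from h import *
c=cam('wrist')
G=[(617,63),(596,-105),(489.5,80.8),(464.5,-85)]
for t in (130,160,190): print(t); bores(c,G,72,t)
# held ring in tool frame: plane at tool z: flange top ~ TCP -? 
T=pose(); 
import copy
ct=dict(c); ct['E']=np.linalg.inv(T)@c['E']
for r in rings(ct,z=-10):
  print('held tool frame',*[np.round(x,1) for x in (r[0],r[1])])
E
```

```text
130
(596, -105) (array([ 593.6, -101.3]), array([21.5, 24.4]))
(489.5, 80.8) (array([488.6,  81. ]), array([24.5, 25.5]))
(464.5, -85) (array([468. , -85.1]), array([21.4, 24.5]))
160
(596, -105) (array([ 594.2, -102.2]), array([24.4, 25. ]))
(489.5, 80.8) (array([488.4,  81.2]), array([25.7, 26.3]))
(489.5, 80.8) (array([490.4,  74.8]), array([37.3, 39.3]))
(464.5, -85) (array([467.4, -85.4]), array([22.7, 25.9]))
190
(596, -105) (array([ 595.4, -102.9]), array([26.2, 27.7]))
(489.5, 80.8) (array([488.3,  81.3]), array([26.4, 27.2]))
(489.5, 80.8) (array([490.8,  73.7]), array([35.9, 39.6]))
(464.5, -85) (array([467. , -86.2]), array([25.1, 26.8]))
held tool frame [7.3 0.8] [30.6 31.4]
```

>>> send_rows:
  deltas:
    - {"grip":0.5,"xyz":[-0.015,-0.04,0.02],"twist":0}
    - {"grip":0.5,"xyz":[-0.02,-0.08,0.04],"twist":0}
    - {"grip":0.5,"xyz":[-0.02,-0.08,0.05],"twist":0}
    - {"grip":0.5,"xyz":[-0.01,-0.06,0.025],"twist":0}
    - {"grip":0.5,"xyz":[0,0,0.005],"twist":0}

```text
t: 6.58
tcp_pos: [438.6, 89.8, 115.2]
orientation: [-0.007, 1.0, 0.007, 0.011]
ft_force: [-0.4, -0.6, -0.7]
gripper_width: 34.0
```

```bash
cat >> h.py <<'E'
def held(c,zt):
    ct=dict(c); ct['E']=np.linalg.inv(c['T'])@c['E']; return [(np.round(r[0],2),np.round(r[1],1)) for r in rings(ct,z=zt)]
def wrist():
    cam('wrist'); T=pose(); c=cam('wrist'); c['T']=T; return c
E
python3 - <<'E'
from h import *
c=wrist(); print(c['T'][:3].round(4))
for t in (160,180,200): print(t); bores(c,[(488.3,81.3)],72,t)
print(held(c,10)); save(c,'w3.png')
E
```

```text
[[ 9.997000e-01  1.400000e-02  2.180000e-02  4.387874e+02]
 [ 1.370000e-02 -9.998000e-01  1.370000e-02  8.843370e+01]
 [ 2.200000e-02 -1.340000e-02 -9.997000e-01  1.152183e+02]]
160
(488.3, 81.3) (array([488.7,  82.1]), array([24.9, 26. ]))
180
(488.3, 81.3) (array([488.5,  82.1]), array([25.4, 26.4]))
200
(488.3, 81.3) (array([488.4,  82. ]), array([26. , 26.6]))
[(array([-37.01,  44.06]), array([ 7.7, 37.2])), (array([-1.34, -0.15]), array([35.5, 36.1]))]
```

>>> send_rows:
  deltas:
    - {"grip":0.5,"xyz":[0.03,0.006,0.001],"twist":0}
    - {"grip":0.5,"xyz":[0.05,0.006,0.001],"twist":0}
    - {"grip":0.5,"xyz":[0.035,0.006,0],"twist":0}
    - {"grip":0.5,"xyz":[0.01,0,0],"twist":0}

```text
t: 7.02
tcp_pos: [492.7, 80.3, 119.9]
orientation: [-0.006, 1.0, 0.008, 0.014]
ft_force: [-1.1, -1.3, -1.3]
gripper_width: 33.9
```

```bash
cat >> h.py <<'E'
def align(off,target):
    """tool-frame held point off -> world; shift needed to reach target (world xy)"""
    cam('top');cam('top'); T=pose(); w=(T@np.r_[off,1])[:3]; d=np.r_[np.array(target)-w[:2],0]
    s=T[:3,:3].T@d
    print('held pt',w.round(2),'world err',d.round(2),'tool units',(s/400).round(4),'zaxis',T[:3,2].round(4),'F',arm.get_obs()['ft_force'].round(1),'w',round(arm.get_obs()['gripper_width'],1))
E
python3 - <<'E'
from h import *
align([-1.34,-.15,10],[488.5,82.1])
align([-1.34,-.15,10],[488.5,82.1])
E
```

```text
held pt [490.6   80.85 109.67] world err [-2.1   1.25  0.  ] tool units [-0.0052 -0.0032 -0.0001] zaxis [ 0.0267  0.0117 -0.9996] F [-0.7 -0.1 -1.7] w 33.6
held pt [489.53  81.12 109.31] world err [-1.03  0.98  0.  ] tool units [-0.0025 -0.0025 -0.    ] zaxis [ 0.0259  0.0118 -0.9996] F [ 0.4 -0.5 -2.2] w 34.1
```

>>> send_rows:
  deltas:
    - {"grip":0.5,"xyz":[-0.0025,-0.0025,0],"twist":0}
    - {"grip":0.5,"xyz":[-0.0005,0,0.015],"twist":0}
    - {"grip":0.5,"xyz":[-0.0005,0,0.015],"twist":0}

```text
t: 7.47
tcp_pos: [488.9, 82.0, 108.5]
orientation: [-0.006, 1.0, 0.008, 0.014]
ft_force: [-0.3, 0.6, -1.6]
gripper_width: 34.0
```

```bash
python3 - <<'E'
from h import *
align([-1.34,-.15,10],[488.5,82.1])
align([-1.34,-.15,10],[488.5,82.1])
E
```

```text
held pt [487.19  82.23  97.25] world err [ 1.31 -0.13  0.  ] tool units [0.0033 0.0004 0.0001] zaxis [ 0.0261  0.0119 -0.9996] F [-0.1  0.5 -0.9] w 34.1
held pt [487.74  82.26  98.23] world err [ 0.76 -0.16  0.  ] tool units [0.0019 0.0004 0.    ] zaxis [ 0.0273  0.012  -0.9996] F [ 0.7  0.6 -0.1] w 34.1
```

>>> send_rows:
  deltas:
    - {"grip":0.5,"xyz":[0.0014,0.0004,0.006],"twist":0}
    - {"grip":0.5,"xyz":[0,0,0.008],"twist":0}

```text
t: 7.83
tcp_pos: [490.0, 82.0, 103.3]
orientation: [-0.006, 1.0, 0.009, 0.015]
ft_force: [0.1, 0.6, -1.3]
gripper_width: 33.8
```

```bash
python3 - <<'E'
from h import *
align([-1.34,-.15,10],[488.5,82.1])
align([-1.34,-.15,10],[488.5,82.1])
E
```

```text
held pt [488.47  82.22  92.6 ] world err [ 0.03 -0.12  0.  ] tool units [ 0.0001  0.0003 -0.    ] zaxis [ 0.0276  0.012  -0.9995] F [-0.9 -0.2 -1.4] w 33.8
held pt [488.64  82.24  93.07] world err [-0.14 -0.14  0.  ] tool units [-0.0003  0.0003 -0.    ] zaxis [ 0.0281  0.0121 -0.9995] F [-0.7  0.2 -0.5] w 34.1
```

>>> send_rows:
  deltas:
    - {"grip":0.5,"xyz":[-0.0003,0.0002,0.012],"twist":0}
    - {"grip":0.5,"xyz":[-0.0003,0,0.012],"twist":0}
    - {"grip":0.5,"xyz":[-0.0003,0,0.015],"twist":0}

```text
t: 8.28
tcp_pos: [490.0, 81.5, 90.4]
orientation: [-0.005, 1.0, 0.008, 0.015]
ft_force: [-4.0, -1.4, 7.4]
gripper_width: 33.8
```

```bash
python3 - <<'E'
from h import *
align([-1.34,-.15,10],[488.5,82.1])
E
```

```text
held pt [488.88  81.74  79.62] world err [-0.38  0.36  0.  ] tool units [-0.0009 -0.0009 -0.    ] zaxis [ 0.0294  0.0109 -0.9995] F [-2.9 -2.   2.9] w 34.3
```

>>> send_rows:
  deltas:
    - {"grip":0.5,"xyz":[-0.0003,0,0.015],"twist":0}
    - {"grip":0.5,"xyz":[-0.0003,0,0.02],"twist":0}
    - {"grip":0.5,"xyz":[-0.0003,0,0.02],"twist":0}

```text
t: 8.63
tcp_pos: [490.2, 81.5, 89.2]
orientation: [-0.005, 1.0, 0.009, 0.018]
ft_force: [-25.2, -4.3, 43.3]
gripper_width: 34.0
```

```bash
python3 - <<'E'
from h import *
align([-1.34,-.15,10],[488.5,82.1])
E
```

```text
held pt [489.22  81.72  79.15] world err [-0.72  0.38  0.  ] tool units [-0.0018 -0.001  -0.0001] zaxis [ 0.0366  0.011  -0.9993] F [-24.9  -3.4  41.9] w 34.0
```

>>> send_rows:
  deltas:
    - {"grip":-0.2,"xyz":[0,0,-0.002],"twist":0}
    - {"grip":-0.2,"xyz":[0,0,-0.002],"twist":0}
    - {"grip":-0.2,"xyz":[0.003,0,-0.08],"twist":0}
    - {"grip":-0.2,"xyz":[0.003,0,-0.1],"twist":0}

```text
t: 9.07
tcp_pos: [486.8, 80.5, 158.9]
orientation: [-0.005, 1.0, 0.009, 0.014]
ft_force: [1.0, 0.1, 0.4]
gripper_width: 52.0
```

```bash
python3 - <<'E'
from h import *
for i in range(4):
  print(pose()[:3,2:].T.round(4).tolist(),arm.get_obs()['t'],arm.get_obs()['qd'].round(3)); cam('top')
c=cam('wrist'); save(c,'w4.png')
E
```

```text
[[0.0275, 0.0104, -0.9996], [486.8025, 80.5255, 158.9148]] 9.0667 [-0.01  -0.078 -0.719  0.001  0.873 -0.003]
[[0.0396, 0.0115, -0.9991], [489.6397, 80.7213, 168.522]] 9.1167 [ 0.001 -0.021 -0.009  0.002 -0.136 -0.001]
[[0.0417, 0.0117, -0.9991], [490.4558, 80.8367, 166.7823]] 9.1667 [-0.     0.026  0.081  0.001 -0.063  0.001]
[[0.0382, 0.0114, -0.9992], [489.6608, 80.7684, 163.8192]] 9.2167 [-0.     0.028  0.073 -0.002 -0.017  0.001]
```

View pics/w4.png

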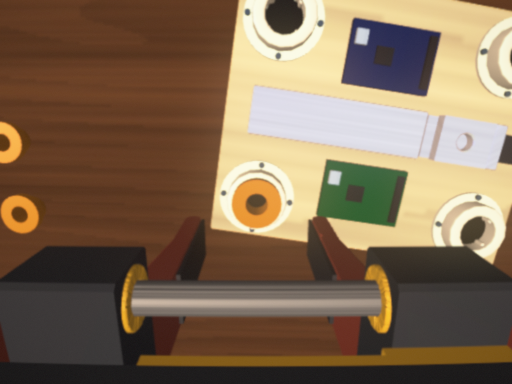

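>>> send_rows:
  deltas:
    - {"grip":-0.2,"xyz":[0,0,-0.1],"twist":0}
    - {"grip":-0.2,"xyz":[0,0,-0.1],"twist":0}
    - {"grip":-0.2,"xyz":[0,0,0],"twist":0}

```text
t: 9.57
tcp_pos: [481.6, 79.5, 230.1]
orientation: [-0.004, 1.0, 0.009, 0.006]
ft_force: [0.2, -0.3, 1.3]
gripper_width: 53.5
```

```bash
python3 - <<'E'
from h import *
for i in range(4):
  print(pose()[:3,2:].T.round(4).tolist()); cam('top')
E
```

```text
[[0.011, 0.009, -0.9999], [481.6415, 79.4788, 230.0885]]
[[0.0071, 0.0087, -0.9999], [481.1135, 79.4444, 226.4615]]
[[0.0042, 0.0084, -1.0], [480.6319, 79.3794, 224.3303]]
[[0.0024, 0.0082, -1.0], [480.2197, 79.3715, 223.201]]
```

>>> send_rows:
  deltas:
    - {"grip":-0.2,"xyz":[0,-0.06,0],"twist":0}
    - {"grip":-0.2,"xyz":[-0.01,-0.1,0],"twist":0}
    - {"grip":-0.2,"xyz":[-0.01,-0.1,0],"twist":0}
    - {"grip":-0.2,"xyz":[-0.01,-0.1,0.02],"twist":0}
    - {"grip":-0.2,"xyz":[-0.01,-0.08,0.05],"twist":0}
    - {"grip":-0.2,"xyz":[-0.01,-0.07,0.07],"twist":0}
    - {"grip":-0.2,"xyz":[0,-0.02,0.1],"twist":0}
    - {"grip":-0.2,"xyz":[0,0,0.09],"twist":0}

```text
t: 10.43
tcp_pos: [453.9, 299.7, 79.4]
orientation: [-0.004, 1.0, 0.005, -0.002]
ft_force: [1.0, 0.5, 0.2]
gripper_width: 52.6
```

```bash
cat >> h.py <<'E'
def look(z=22,name=None):
    for i in range(2): cam('top')
    c=wrist(); T=c['T']; print('R|p',T[:3].round(4).tolist(),'t',round(arm.get_obs()['t'],1))
    for r in rings(c,z):
        if r[2] and min(r[1])>32: print(r[0].round(2),r[1].round(1),'units to TCP over it',(T[:3,:3].T@np.r_[r[0]-T[:2,3],0]/400).round(4))
    if name: save(c,name)
    return c
E
python3 - <<'E'
from h import *
look(); go([458.8,300.4,72],0)
E
```

```text
R|p [[0.9999, 0.0085, -0.0106, 452.5504], [0.0086, -1.0, 0.0029, 296.5106], [-0.0106, -0.003, -0.9999, 78.1457]] t 10.6
[458.42 299.76] [36.9 37.5] units to TCP over it [ 0.0147 -0.008  -0.0001]
[523.94 307.18] [36.6 37.1] units to TCP over it [ 0.1787 -0.0252 -0.0018]
tcp [454.6 297.1  81.9] yaw 0.44 shift mm [ 4.3 -3.2  9.9] units [ 0.0106 -0.008   0.0248]
turn world -0.44 twist units total 0.11
```

>>> send_rows:
  deltas:
    - {"grip":-0.2,"xyz":[0.011,-0.0065,0.04],"twist":0.1}
    - {"grip":-0.2,"xyz":[0,0,0.06],"twist":0}

```text
t: 10.8
tcp_pos: [464.7, 301.7, 52.7]
orientation: [-0.007, 1.0, -0.001, 0.005]
ft_force: [-0.3, 0.6, -0.3]
gripper_width: 52.6
```

```bash
python3 - <<'E'
from h import *
look(); go([458.4,299.8,30],0); print(pose()[:3,2])
E
```

```text
R|p [[1.0, -0.001, 0.0037, 462.3149], [-0.001, -0.9999, 0.0104, 300.39], [0.0037, -0.0104, -0.9999, 49.5015]] t 11.0
[458.59 299.8 ] [36.4 37.7] units to TCP over it [-0.0093  0.0015 -0.    ]
[524.01 307.14] [36.5 36.8] units to TCP over it [ 0.1542 -0.017   0.0007]
tcp [462.7 300.8  50.4] yaw -0.06 shift mm [-4.4  1.2 20.4] units [-0.0111  0.003   0.051 ]
turn world 0.06 twist units total -0.01
[ 0.00512128  0.01128699 -0.99992319]
```

>>> send_rows:
  deltas:
    - {"grip":-0.2,"xyz":[-0.0105,0.0025,0.051],"twist":0}

```text
t: 11.08
tcp_pos: [462.4, 301.5, 36.8]
orientation: [-0.008, 1.0, -0.001, 0.007]
ft_force: [-0.6, 0.4, 0.9]
gripper_width: 52.4
```

```bash
python3 - <<'E'
from h import *
look(); go([458.4,299.8,30],0); print(pose()[:3,2])
E
```

```text
R|p [[1.0, -0.0012, 0.0052, 458.7029], [-0.0013, -0.9999, 0.0113, 299.7454], [0.0052, -0.0113, -0.9999, 31.0651]] t 11.3
[458.65 299.82] [36.3 37.8] units to TCP over it [-0.0001 -0.0002  0.    ]
[523.98 307.09] [36.5 36.6] units to TCP over it [ 0.1632 -0.0186  0.0011]
tcp [459.1 300.   31.6] yaw -0.07 shift mm [-0.7  0.3  1.6] units [-0.0018  0.0006  0.0041]
turn world 0.07 twist units total -0.02
[ 0.00625123  0.01188348 -0.99990985]
```

>>> send_rows:
  deltas:
    - {"grip":0.5,"xyz":[-0.001,0,0.004],"twist":0}
    - {"grip":0.5,"xyz":[0,0,0],"twist":0}
    - {"grip":0.5,"xyz":[0,0,0],"twist":0}
    - {"grip":0.5,"xyz":[0,0,0],"twist":0}

```text
t: 11.62
tcp_pos: [461.0, 300.9, 35.1]
orientation: [-0.007, 1.0, -0.001, 0.006]
ft_force: [0.1, 0.5, -1.1]
gripper_width: 33.2
```

```bash
python3 - <<'E'
from h import *
c=look(); print(arm.get_obs()['gripper_width'],held(c,c['T'][2,3]-22))
E
```

```text
R|p [[0.9999, -0.0015, 0.0137, 461.7376], [-0.0017, -0.9999, 0.0137, 300.4085], [0.0137, -0.0137, -0.9998, 36.3277]] t 11.8
[523.99 307.19] [36.5 36.6] units to TCP over it [ 0.1556 -0.0172  0.0024]
22.184815502105618 [(array([-37.37,  30.34]), array([ 8.2, 43.3])), (array([-3.37, -6.04]), array([34.1, 38.2])), (array([62.05, -6.61]), array([36.3, 36.4]))]
```

>>> send_rows:
  deltas:
    - {"grip":-0.2,"xyz":[0,0,-0.03],"twist":0}
    - {"grip":-0.2,"xyz":[0,0,0],"twist":0}

```text
t: 11.98
tcp_pos: [462.1, 300.1, 50.2]
orientation: [-0.007, 1.0, -0.001, 0.007]
ft_force: [0.3, 0.2, 1.1]
gripper_width: 32.7
```

```bash
python3 - <<'E'
from h import *
cam('top');c=look(22,'w5.png'); print(arm.get_obs()['gripper_width'])
go([458.4,299.8,30],0)
E
```

```text
R|p [[0.9999, -0.0017, 0.0102, 460.4375], [-0.0018, -0.9999, 0.0114, 299.3395], [0.0102, -0.0114, -0.9999, 46.4915]] t 12.2
[459.06 302.35] [36.4 37.5] units to TCP over it [-0.0035 -0.0075  0.0001]
[523.97 307.15] [36.7 36.7] units to TCP over it [ 0.1588 -0.0198  0.0018]
50.65058696012213
tcp [460.3 299.3  46.3] yaw -0.1 shift mm [-2.1 -0.4 16.3] units [-0.0053 -0.0009  0.0407]
turn world 0.1 twist units total -0.03
```

View pics/w5.png

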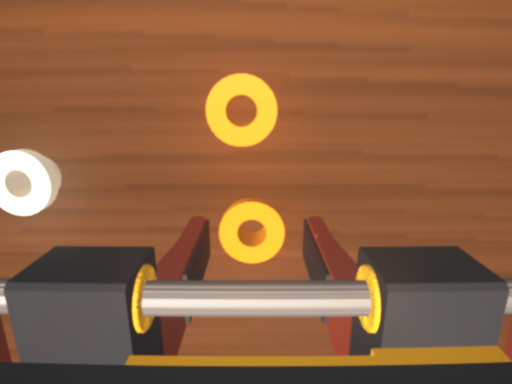

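>>> send_rows:
  deltas:
    - {"grip":-0.2,"xyz":[-0.0035,-0.0072,0.043],"twist":0}

```text
t: 12.32
tcp_pos: [461.0, 303.2, 32.2]
orientation: [-0.007, 1.0, -0.001, 0.007]
ft_force: [0.4, 0.8, 0.9]
gripper_width: 52.3
```

```bash
python3 - <<'E'
from h import *
look(); go([459.1,302.35,29.5],0)
E
```

```text
R|p [[1.0, -0.0014, 0.0064, 457.8222], [-0.0014, -1.0, 0.0092, 301.781], [0.0064, -0.0092, -0.9999, 27.2027]] t 12.5
[459.14 302.45] [36.1 37.8] units to TCP over it [ 0.0033 -0.0017  0.    ]
[523.98 307.13] [36.5 36.6] units to TCP over it [ 0.1654 -0.0136  0.0012]
tcp [458.4 302.   28.3] yaw -0.09 shift mm [ 0.7 -0.3 -1.2] units [ 0.0017 -0.0008 -0.0031]
turn world 0.09 twist units total -0.02
```

>>> send_rows:
  deltas:
    - {"grip":0.5,"xyz":[0.001,0,0],"twist":0}
    - {"grip":0.5,"xyz":[0,0,0.003],"twist":0}
    - {"grip":0.5,"xyz":[0,0,0.002],"twist":0}

```text
t: 12.77
tcp_pos: [459.6, 302.2, 27.8]
orientation: [-0.005, 1.0, -0.001, 0.005]
ft_force: [1.0, -0.3, -0.5]
gripper_width: 36.1
```

```bash
sed -i 's/    for i in range(2): cam(.top.)\n    c=wrist/    c=wrist/' h.py; python3 - <<'E'
from h import *
c=look(); print(arm.get_obs()['gripper_width'],arm.get_obs()['ft_force'],held(c,c['T'][2,3]-22))
E
```

```text
R|p [[1.0, -0.0014, 0.0097, 459.6237], [-0.0015, -0.9999, 0.0108, 302.2178], [0.0096, -0.0108, -0.9999, 27.8591]] t 13.0
[459.18 302.65] [36.1 37.8] units to TCP over it [-0.0011 -0.0011  0.    ]
[524.   307.17] [36.5 36.7] units to TCP over it [ 0.1609 -0.0126  0.0017]
34.642783144031036 [-0.31008595  0.1174509   1.34459752] [(array([-31.85,  42.36]), array([10. , 41.1])), (array([-0.51, -0.34]), array([36., 38.])), (array([64.3 , -4.93]), array([36.4, 36.5]))]
```

>>> send_rows:
  deltas:
    - {"grip":0.5,"xyz":[0,0,-0.05],"twist":0}
    - {"grip":0.5,"xyz":[0,0,-0.09],"twist":0}
    - {"grip":0.5,"xyz":[0.01,0.03,-0.09],"twist":0}
    - {"grip":0.5,"xyz":[0.038,0.08,0],"twist":0}
    - {"grip":0.5,"xyz":[0.038,0.09,0],"twist":0}
    - {"grip":0.5,"xyz":[0.038,0.09,0],"twist":0}
    - {"grip":0.5,"xyz":[0.038,0.09,0],"twist":0}
    - {"grip":0.5,"xyz":[0.038,0.09,0],"twist":0}
    - {"grip":0.5,"xyz":[0.038,0.08,0],"twist":0}
    - {"grip":0.5,"xyz":[0.02,0.04,0],"twist":0}

```text
t: 13.8
tcp_pos: [563.3, 59.6, 121.9]
orientation: [-0.005, 1.0, 0.005, 0.005]
ft_force: [0.5, -0.4, -0.3]
gripper_width: 34.6
```

```bash
python3 - <<'E'
from h import *
c=wrist(); print(c['T'][:3].round(4).tolist(),arm.get_obs()['gripper_width'],held(c,5.9)); go([566.7,64.6,112],0)
bores(c,[(616.7,64.6)],72,190)
E
```

```text
[[0.9999, 0.0079, 0.0093, 564.0797], [0.0079, -0.9999, 0.0087, 57.623], [0.0094, -0.0086, -0.9999, 121.6267]] 34.535067028956206 [(array([-52.05, -17.97]), array([21.3, 26.9])), (array([-0.74, -0.14]), array([35.2, 35.5]))]
tcp [563.2  60.1 121.6] yaw 0.46 shift mm [ 3.5 -4.4  9.6] units [ 0.0087 -0.011   0.0241]
turn world -0.46 twist units total 0.12
(616.7, 64.6) (array([617.4,  65.1]), array([26.2, 26.8]))
```

>>> send_rows:
  deltas:
    - {"grip":0.5,"xyz":[0.05,-0.006,0.015],"twist":0.1}
    - {"grip":0.5,"xyz":[0.087,-0.005,0.015],"twist":0}

```text
t: 14.07
tcp_pos: [616.4, 64.7, 111.9]
orientation: [-0.006, 1.0, -0.001, 0.004]
ft_force: [0.3, 0.5, 0.7]
gripper_width: 34.5
```

```bash
python3 - <<'E'
from h import *
for i in range(2): align([-.74,-.14,5.9],[617.4,65.1])
E
```

```text
held pt [617.55  65.34 100.77] world err [-0.15 -0.24  0.  ] tool units [-0.0004  0.0006 -0.    ] zaxis [ 0.0029  0.0115 -0.9999] F [-0.   0.4 -1.7] w 34.5
held pt [615.85  65.49 103.84] world err [ 1.55 -0.39  0.  ] tool units [0.0039 0.001  0.    ] zaxis [ 0.0052  0.0115 -0.9999] F [-0.4  1.3 -0.6] w 34.1
```

>>> send_rows:
  deltas:
    - {"grip":0.5,"xyz":[0.003,0.001,0.022],"twist":0}

```text
t: 14.35
tcp_pos: [618.3, 65.8, 103.7]
orientation: [-0.006, 1.0, 0.001, 0.005]
ft_force: [0.2, 1.0, -0.0]
gripper_width: 34.5
```

```bash
python3 - <<'E'
from h import *
for i in range(2): align([-.74,-.14,5.9],[617.4,65.1])
E
```

```text
held pt [615.84  65.83  94.13] world err [ 1.56 -0.73  0.  ] tool units [ 0.0039  0.0018 -0.    ] zaxis [ 0.0039  0.0116 -0.9999] F [-0.8 -0.2 -1.5] w 34.3
held pt [616.32  65.53  95.41] world err [ 1.08 -0.43  0.  ] tool units [0.0027 0.0011 0.    ] zaxis [ 0.0055  0.0116 -0.9999] F [ 0.5 -0.5 -1.7] w 34.8
```

>>> send_rows:
  deltas:
    - {"grip":0.5,"xyz":[0.0022,0.001,0.004],"twist":0}

```text
t: 14.63
tcp_pos: [617.7, 65.2, 100.9]
orientation: [-0.006, 1.0, 0.001, 0.004]
ft_force: [-0.6, -0.5, -0.1]
gripper_width: 34.3
```

```bash
python3 - <<'E'
from h import *
for i in range(2): align([-.74,-.14,5.9],[617.4,65.1])
E
```

```text
held pt [617.1   65.22  94.47] world err [ 0.3  -0.12  0.  ] tool units [0.0007 0.0003 0.    ] zaxis [ 0.0066  0.0116 -0.9999] F [ 0.2 -0.3 -1.8] w 34.7
held pt [617.21  65.15  94.33] world err [ 0.19 -0.05  0.  ] tool units [0.0005 0.0001 0.    ] zaxis [ 0.0063  0.0116 -0.9999] F [ 0.4 -0.1 -1. ] w 34.7
```

Aligned; press.

>>> send_rows:
  deltas:
    - {"grip":0.5,"xyz":[0.0004,0,0.012],"twist":0}
    - {"grip":0.5,"xyz":[0,0,0.012],"twist":0}
    - {"grip":0.5,"xyz":[0,0,0.015],"twist":0}
    - {"grip":0.5,"xyz":[0,0,0.015],"twist":0}

```text
t: 15.17
tcp_pos: [618.9, 64.7, 85.9]
orientation: [-0.005, 1.0, 0.0, 0.006]
ft_force: [-18.9, -0.6, 42.2]
gripper_width: 35.0
```

```bash
python3 - <<'E'
from h import *
align([-.74,-.14,5.9],[617.4,65.1])
E
```

```text
held pt [618.15  64.94  80.12] world err [-0.75  0.16  0.  ] tool units [-0.0019 -0.0004 -0.    ] zaxis [ 0.0119  0.0109 -0.9999] F [-12.3  -0.   20.7] w 34.3
```

>>> send_rows:
  deltas:
    - {"grip":0.0,"xyz":[-0.001,0,-0.002],"twist":0}
    - {"grip":0.0,"xyz":[0,0,-0.004],"twist":0}
    - {"grip":0.0,"xyz":[0,0,-0.003],"twist":0}

```text
t: 15.52
tcp_pos: [619.0, 64.9, 91.9]
orientation: [-0.006, 1.0, 0.0, 0.008]
ft_force: [-0.0, 0.3, -0.0]
gripper_width: 43.6
```

```bash
python3 - <<'E'
from h import *
align([-.74,-.14,5.9],[617.4,65.1]); go([617.4,65.1,89.5],0)
E
```

```text
held pt [618.27  65.03  85.7 ] world err [-0.87  0.07  0.  ] tool units [-0.0022 -0.0002 -0.    ] zaxis [ 0.0149  0.0112 -0.9998] F [-0.5  0.4 -0.2] w 44.0
tcp [618.9  64.8  91.6] yaw 0.04 shift mm [-1.6 -0.3  2.1] units [-0.0039 -0.0006  0.0052]
turn world -0.04 twist units total 0.01
```

>>> send_rows:
  deltas:
    - {"grip":0.5,"xyz":[-0.002,0,0.006],"twist":0}
    - {"grip":0.5,"xyz":[0,0,0.002],"twist":0}
    - {"grip":0.5,"xyz":[0,0,0.001],"twist":0}
    - {"grip":0.5,"xyz":[0,0,0.012],"twist":0}
    - {"grip":0.5,"xyz":[0,0,0.015],"twist":0}

```text
t: 16.03
tcp_pos: [618.2, 64.8, 86.6]
orientation: [-0.005, 1.0, 0.0, 0.009]
ft_force: [-19.1, -1.0, 36.1]
gripper_width: 34.6
```

```bash
python3 - <<'E'
from h import *
align([-.74,-.14,5.9],[617.4,65.1]); print(pose()[:3,3])
E
```

```text
held pt [617.54  65.02  80.74] world err [-0.14  0.08  0.  ] tool units [-0.0004 -0.0002 -0.    ] zaxis [ 0.0179  0.011  -0.9998] F [-15.1  -2.5  27.2] w 34.6
[618.17734577  64.81773483  86.64610729]
```

>>> send_rows:
  deltas:
    - {"grip":-0.2,"xyz":[0,0,-0.001],"twist":0}
    - {"grip":-0.2,"xyz":[0,0,-0.003],"twist":0}
    - {"grip":-0.2,"xyz":[0,0,-0.08],"twist":0}
    - {"grip":-0.2,"xyz":[0,0,-0.1],"twist":0}
    - {"grip":-0.2,"xyz":[0,0,0],"twist":0}
    - {"grip":-0.2,"xyz":[-0.02,-0.06,0],"twist":0}
    - {"grip":-0.2,"xyz":[-0.04,-0.09,0],"twist":0}
    - {"grip":-0.2,"xyz":[-0.04,-0.09,0],"twist":0}
    - {"grip":-0.2,"xyz":[-0.04,-0.09,0],"twist":0}
    - {"grip":-0.2,"xyz":[-0.04,-0.09,0],"twist":0}
    - {"grip":-0.2,"xyz":[-0.04,-0.09,0],"twist":0}
    - {"grip":-0.2,"xyz":[-0.01,-0.04,0.02],"twist":0}

```text
t: 17.13
tcp_pos: [524.0, 287.5, 150.3]
orientation: [-0.005, 1.0, -0.005, 0.008]
ft_force: [0.1, 0.7, -0.4]
gripper_width: 52.7
```

```bash
python3 - <<'E'
from h import *
look(); go([524,307.2,72],0); print(pose()[:3,2])
E
```

```text
R|p [[0.9999, -0.0112, 0.0124, 524.7777], [-0.0113, -0.9999, 0.006, 284.2406], [0.0123, -0.0062, -0.9999, 147.6369]] t 17.3
[524.09 307.26] [36.9 37.3] units to TCP over it [-0.0024 -0.0575  0.0003]
tcp [525.6 283.1 148.3] yaw -0.75 shift mm [ -2.9 -23.6  76.4] units [-0.0072 -0.059   0.191 ]
turn world 0.75 twist units total -0.19
[ 0.01338336  0.00602611 -0.99989228]
```

>>> send_rows:
  deltas:
    - {"grip":-0.2,"xyz":[-0.008,-0.03,0.08],"twist":-0.19}
    - {"grip":-0.2,"xyz":[-0.008,-0.03,0.1],"twist":0}

```text
t: 17.5
tcp_pos: [527.6, 306.3, 86.0]
orientation: [-0.006, 1.0, -0.002, 0.016]
ft_force: [0.5, 0.4, -0.3]
gripper_width: 52.7
```

```bash
python3 - <<'E'
from h import *
look(); go([524.1,307.3,30],0); print(pose()[:3,2])
E
```

```text
R|p [[0.9998, -0.0036, 0.0195, 523.9907], [-0.0037, -1.0, 0.0063, 304.8185], [0.0195, -0.0064, -0.9998, 80.6071]] t 17.7
[524.38 307.2 ] [37.6 38.5] units to TCP over it [ 0.001  -0.006   0.0001]
tcp [525.3 305.3  83.5] yaw -0.22 shift mm [-2.4 -1.5 53.5] units [-0.0061 -0.0038  0.1336]
turn world 0.22 twist units total -0.06
[ 0.02352786  0.00831729 -0.99968858]
```

>>> send_rows:
  deltas:
    - {"grip":-0.2,"xyz":[-0.005,-0.004,0.1],"twist":0}

```text
t: 17.78
tcp_pos: [530.7, 308.7, 55.2]
orientation: [-0.008, 1.0, -0.003, 0.02]
ft_force: [1.3, 0.5, 1.1]
gripper_width: 52.7
```

```bash
python3 - <<'E'
from h import *
look(); go([524.2,307.3,30],0); print(pose()[:3,2])
E
```

```text
R|p [[0.9998, -0.005, 0.0207, 523.8569], [-0.0052, -1.0, 0.0065, 305.6776], [0.0207, -0.0066, -0.9998, 43.1365]] t 18.0
[524.55 307.23] [37.  38.5] units to TCP over it [ 0.0017 -0.0039  0.0001]
tcp [524.9 306.4  45.1] yaw -0.29 shift mm [-1.  -0.8 15.1] units [-0.0025 -0.002   0.0378]
turn world 0.29 twist units total -0.07
[ 0.02383455  0.00811144 -0.99968301]
```

>>> send_rows:
  deltas:
    - {"grip":-0.2,"xyz":[-0.0015,-0.002,0.038],"twist":-0.07}

```text
t: 18.07
tcp_pos: [527.9, 308.2, 36.0]
orientation: [-0.006, 1.0, -0.0, 0.016]
ft_force: [0.0, 0.7, 1.6]
gripper_width: 52.2
```

```bash
python3 - <<'E'
from h import *
look(); go([524.4,307.2,30.5],0); print(pose()[:3,2])
E
```

```text
R|p [[0.9997, -0.0001, 0.024, 524.8131], [-0.0003, -1.0, 0.0081, 307.1364], [0.024, -0.0081, -0.9997, 30.3567]] t 18.3
[524.65 307.25] [37.1 38.6] units to TCP over it [-0.0004 -0.0003 -0.    ]
tcp [524.9 307.3  30.6] yaw -0.01 shift mm [-0.5  0.1  0.1] units [-0.0012  0.0003  0.0003]
turn world 0.01 twist units total -0.0
[ 0.02435046  0.00833773 -0.99966871]
```

Perfect; close.

>>> send_rows:
  deltas:
    - {"grip":0.5,"xyz":[0,0,0],"twist":0}
    - {"grip":0.5,"xyz":[0,0,0.001],"twist":0}
    - {"grip":0.5,"xyz":[0,0,0.001],"twist":0}
    - {"grip":0.5,"xyz":[0,0,0.001],"twist":0}

```text
t: 18.6
tcp_pos: [525.9, 307.9, 32.2]
orientation: [-0.005, 1.0, 0.0, 0.014]
ft_force: [-1.3, -0.7, 0.9]
gripper_width: 33.6
```

```bash
python3 - <<'E'
from h import *
c=wrist(); print(c['T'][:3].round(4).tolist(),arm.get_obs()['gripper_width'],held(c,c['T'][2,3]-22)[:3])
E
```

```text
[[0.9996, 0.0003, 0.0274, 525.9393], [0.0, -1.0, 0.0096, 307.8294], [0.0274, -0.0096, -0.9996, 32.153]] 34.03398192287361 [(array([-71.45,  37.83]), array([ 11.4, 292.7])), (array([-34.57, -43.16]), array([ 9.6, 42.3])), (array([-34.44,  42.7 ]), array([10.6, 42.8]))]
```

>>> send_rows:
  deltas:
    - {"grip":0.5,"xyz":[0,0,-0.05],"twist":0}
    - {"grip":0.5,"xyz":[0,0,-0.09],"twist":0}
    - {"grip":0.5,"xyz":[-0.01,0.03,-0.09],"twist":0}
    - {"grip":0.5,"xyz":[-0.026,0.08,0],"twist":0}
    - {"grip":0.5,"xyz":[-0.028,0.095,0],"twist":0}
    - {"grip":0.5,"xyz":[-0.028,0.095,0],"twist":0}
    - {"grip":0.5,"xyz":[-0.028,0.095,0],"twist":0}
    - {"grip":0.5,"xyz":[-0.028,0.095,0],"twist":0}
    - {"grip":0.5,"xyz":[-0.028,0.095,0],"twist":0}
    - {"grip":0.5,"xyz":[-0.028,0.095,0],"twist":0}
    - {"grip":0.5,"xyz":[-0.028,0.095,0],"twist":0}
    - {"grip":0.5,"xyz":[-0.028,0.095,0],"twist":0}
    - {"grip":0.5,"xyz":[-0.02,0.08,0],"twist":0}

```text
t: 19.78
tcp_pos: [406.7, -81.6, 119.3]
orientation: [-0.004, 1.0, 0.007, 0.014]
ft_force: [0.8, -1.6, -0.7]
gripper_width: 33.6
```

```bash
python3 - <<'E'
from h import *
c=wrist(); print(c['T'][:3].round(4).tolist(),arm.get_obs()['gripper_width'],held(c,10.15)); go([417,-86.2,116],0)
bores(c,[(467,-86.2)],72,190);bores(c,[(467,-86.2)],72,170)
E
```

```text
[[0.9996, 0.0101, 0.0273, 405.6669], [0.01, -0.9999, 0.0046, -86.6985], [0.0274, -0.0044, -0.9996, 119.1919]] 33.872345105473414 [(array([-36.7 ,  43.72]), array([ 8.3, 37.3])), (array([-1.99, -0.09]), array([35.3, 36.2]))]
tcp [406.7 -83.8 119.2] yaw 0.47 shift mm [10.2  2.5  3.5] units [0.0255 0.0063 0.0088]
turn world -0.47 twist units total 0.12
(467, -86.2) (array([466.6, -86.8]), array([26. , 26.3]))
(467, -86.2) (array([466.5, -86.8]), array([25.4, 25.9]))
```

>>> send_rows:
  deltas:
    - {"grip":0.5,"xyz":[0.06,0.004,0.01],"twist":0.1}
    - {"grip":0.5,"xyz":[0.09,0.005,0.01],"twist":0}

```text
t: 20.05
tcp_pos: [465.3, -88.6, 114.7]
orientation: [-0.003, 1.0, -0.003, 0.015]
ft_force: [-0.7, 0.1, -0.6]
gripper_width: 33.6
```

```bash
python3 - <<'E'
from h import *
for i in range(2): align([-1.99,-.09,10.15],[466.5,-86.6])
E
```

```text
held pt [465.71 -87.48 100.79] world err [0.79 0.88 0.  ] tool units [ 0.002  -0.0022  0.0001] zaxis [ 0.0252  0.0093 -0.9996] F [-0.3  1.2 -1.8] w 34.2
held pt [463.66 -87.1  102.68] world err [2.84 0.5  0.  ] tool units [ 0.0071 -0.0013  0.0002] zaxis [ 0.0263  0.0085 -0.9996] F [-0.1  0.7 -1. ] w 33.8
```

>>> send_rows:
  deltas:
    - {"grip":0.5,"xyz":[0.006,-0.0012,0.014],"twist":0}

```text
t: 20.33
tcp_pos: [468.2, -86.2, 108.7]
orientation: [-0.004, 1.0, -0.0, 0.014]
ft_force: [-1.0, 0.0, -0.0]
gripper_width: 33.6
```

```bash
python3 - <<'E'
from h import *
for i in range(3): align([-1.99,-.09,10.15],[466.5,-86.6])
E
```

```text
held pt [465.66 -85.75  96.69] world err [ 0.84 -0.85  0.  ] tool units [0.0021 0.0021 0.    ] zaxis [ 0.0259  0.0088 -0.9996] F [-0.3 -0.6 -1.1] w 33.6
held pt [465.78 -86.13  97.49] world err [ 0.72 -0.47  0.  ] tool units [0.0018 0.0012 0.    ] zaxis [ 0.027   0.0083 -0.9996] F [-0.6 -0.1 -0.5] w 34.2
held pt [466.04 -86.4   97.79] world err [ 0.46 -0.2   0.  ] tool units [0.0012 0.0005 0.    ] zaxis [ 0.0275  0.0081 -0.9996] F [ 0.2  0.3 -1.1] w 33.9
```

Foot at ~75.8.

>>> send_rows:
  deltas:
    - {"grip":0.5,"xyz":[0.0008,0.0004,0.012],"twist":0}

```text
t: 20.72
tcp_pos: [468.6, -86.8, 104.6]
orientation: [-0.004, 1.0, -0.001, 0.015]
ft_force: [-0.2, 0.1, -1.4]
gripper_width: 33.7
```

```bash
python3 - <<'E'
from h import *
for i in range(2): align([-1.99,-.09,10.15],[466.5,-86.6])
E
```

```text
held pt [466.18 -86.43  92.66] world err [ 0.32 -0.17  0.  ] tool units [0.0008 0.0004 0.    ] zaxis [ 0.0274  0.0081 -0.9996] F [-0.5 -0.  -0.9] w 34.1
held pt [466.31 -86.53  92.89] world err [ 0.19 -0.07  0.  ] tool units [0.0005 0.0002 0.    ] zaxis [ 0.0274  0.0082 -0.9996] F [ 0.2 -0.7 -0.3] w 33.7
```

>>> send_rows:
  deltas:
    - {"grip":0.5,"xyz":[0.0003,0,0.012],"twist":0}
    - {"grip":0.5,"xyz":[-0.0003,0,0.012],"twist":0}
    - {"grip":0.5,"xyz":[-0.0003,0,0.015],"twist":0}
    - {"grip":0.5,"xyz":[-0.0003,0,0.015],"twist":0}

```text
t: 21.25
tcp_pos: [469.4, -87.3, 88.5]
orientation: [-0.003, 1.0, -0.001, 0.016]
ft_force: [-21.4, 6.7, 51.4]
gripper_width: 34.1
```

```bash
python3 - <<'E'
from h import *
align([-1.99,-.09,10.15],[466.5,-86.6])
E
```

```text
held pt [467.92 -87.11  78.07] world err [-1.42  0.51  0.  ] tool units [-0.0035 -0.0013 -0.0001] zaxis [ 0.0333  0.0057 -0.9994] F [-10.4   2.8  24.5] w 34.0
```

>>> send_rows:
  deltas:
    - {"grip":-0.3,"xyz":[0,0,-0.001],"twist":0}
    - {"grip":-0.3,"xyz":[0,0,-0.003],"twist":0}
    - {"grip":-0.3,"xyz":[0,0,-0.09],"twist":0}
    - {"grip":-0.3,"xyz":[0,0,-0.1],"twist":0}
    - {"grip":-0.3,"xyz":[0,0,-0.1],"twist":0}
    - {"grip":-0.3,"xyz":[0,0,0],"twist":0}
    - {"grip":-0.3,"xyz":[-0.01,0.06,0],"twist":-1}
    - {"grip":-0.3,"xyz":[-0.01,0.1,0],"twist":-1}
    - {"grip":-0.3,"xyz":[0,0.1,0],"twist":-1}
    - {"grip":-0.3,"xyz":[0.03,0.1,0],"twist":-1}
    - {"grip":-0.3,"xyz":[0.03,0.08,0],"twist":-1}
    - {"grip":-0.3,"xyz":[0,0,0],"twist":-1}
    - {"grip":-0.3,"xyz":[0,0,0],"twist":-1}
    - {"grip":-0.3,"xyz":[0,0,0],"twist":-1}
    - {"grip":-0.3,"xyz":[0,0,0],"twist":-1}
    - {"grip":-0.3,"xyz":[0,0,0],"twist":-1}
    - {"grip":-0.3,"xyz":[0,0,0],"twist":-1}
    - {"grip":-0.3,"xyz":[0,0,0],"twist":-1}
    - {"grip":-0.3,"xyz":[0,0,0],"twist":-1}
    - {"grip":-0.3,"xyz":[0,0,0],"twist":-1}

```text
t: 23.02
tcp_pos: [510.4, -264.9, 192.0]
orientation: [0.0, 0.872, 0.489, 0.014]
ft_force: [-0.6, -0.2, 0.1]
gripper_width: 57.1
```

```bash
python3 - <<'E'
from h import *
c=cam('top'); im=c['pixels'][180:285,205:325]; cv2.imwrite('pics/crop2.png',cv2.resize(im,None,fx=4,fy=4,interpolation=2)[:,:,::-1])
print(pose()[:3].round(4)); go([450,-274,150],144.7)
E
```

```text
[[ 5.179000e-01  8.551000e-01  2.450000e-02  5.102616e+02]
 [ 8.550000e-01 -5.184000e-01  1.430000e-02 -2.648663e+02]
 [ 2.490000e-02  1.360000e-02 -9.996000e-01  1.916335e+02]]
tcp [ 510.3 -264.9  191.6] yaw 58.79 shift mm [-40.1 -47.4  40. ] units [-0.1001 -0.1184  0.1   ]
turn world 85.91 twist units total -21.48
```

View pics/crop2.png

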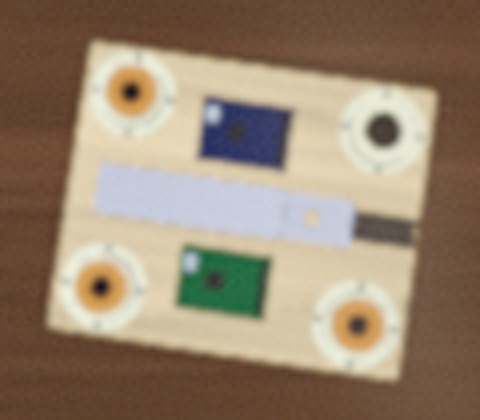

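All three bushings show as seated rings in bores 0, 2 and 3. On to the link.

>>> send_rows:
  deltas:
    - {"grip":-0.3,"xyz":[-0.05,-0.06,0],"twist":0}
    - {"grip":-0.3,"xyz":[-0.05,-0.058,0],"twist":-1}
    - {"grip":-0.3,"xyz":[0,0,0],"twist":-1}
    - {"grip":-0.3,"xyz":[0,0,0],"twist":-1}
    - {"grip":-0.3,"xyz":[0,0,0],"twist":-1}
    - {"grip":-0.3,"xyz":[0,0,0],"twist":-1}
    - {"grip":-0.3,"xyz":[0,0,0],"twist":-1}
    - {"grip":-0.3,"xyz":[0,0,0],"twist":-1}
    - {"grip":-0.3,"xyz":[0,0,0],"twist":-1}
    - {"grip":-0.3,"xyz":[0,0,0],"twist":-1}
    - {"grip":-0.3,"xyz":[0,0,0],"twist":-1}
    - {"grip":-0.3,"xyz":[0,0,0],"twist":-1}
    - {"grip":-0.3,"xyz":[0,0,0],"twist":-1}
    - {"grip":-0.3,"xyz":[0,0,0],"twist":-1}
    - {"grip":-0.3,"xyz":[0,0,0],"twist":-1}
    - {"grip":-0.3,"xyz":[0,0,0],"twist":-1}
    - {"grip":-0.3,"xyz":[0,0,0],"twist":-1}
    - {"grip":-0.3,"xyz":[0,0,0],"twist":-1}
    - {"grip":-0.3,"xyz":[0,0,0],"twist":-1}
    - {"grip":-0.3,"xyz":[0,0,0],"twist":-1}

```text
t: 24.73
tcp_pos: [447.1, -275.4, 170.6]
orientation: [0.002, 0.372, 0.928, 0.014]
ft_force: [-0.5, 0.8, 0.5]
gripper_width: 56.8
```

```bash
python3 - <<'E'
from h import *
c=wrist(); save(c,'w6.png'); print(c['T'][:3].round(4).tolist()); go([450,-274,100],144.7)
H,S,V=HSV(c)
m=(S<70)&(V>130); 
for ce,s in blobs(m,60): print(ce.round(1),s)
E
```

```text
[[-0.7258, 0.6878, 0.0143, 447.025], [0.6879, 0.7254, 0.0235, -275.3482], [0.0058, 0.0269, -0.9996, 170.4521]]
tcp [ 447.  -275.4  170.6] yaw 136.15 shift mm [-1.6  1.2 70.6] units [-0.0041  0.0029  0.1766]
turn world 8.55 twist units total -2.14
[443.   39.8] [ 417    0   69   80 2119]
[506.8  82.3] [500  75  12  14  92]
[250.1 131.8] [239 114  21  39 449]
[492.5 154.3] [475 137  37  33 381]
[502.  178.8] [493 148  19  60 549]
[256.7 177.8] [246 156  22  44 706]
[263.5 226.5] [251 203  28  42 650]
[258.  286.6] [125 285 263   4 549]
[256.2 301.6] [ 122  289  269   25 6297]
[197.3 330. ] [185 316  25  29 569]
```

View pics/w6.png

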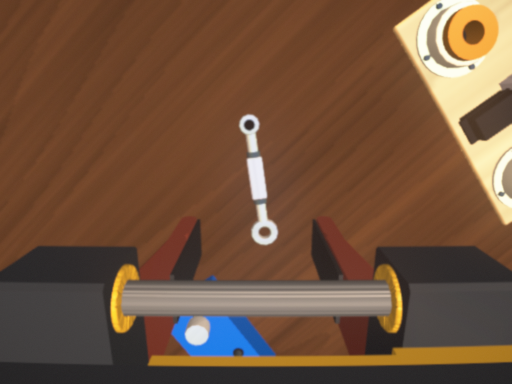

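```bash
python3 - <<'E'
from h import *
c=wrist()
for z in (80,87,94):
  for r in rings(c,z): print(z,r[0].round(1),r[1].round(1))
im=c['pixels'][0:100,390:512]; cv2.imwrite('pics/crop3.png',cv2.resize(im,None,fx=5,fy=5,interpolation=2)[:,:,::-1])
# link: eye / socket holes and turnbuckle
e,s=onplane(c,[(264.5,231.5)],11)[0],onplane(c,[(249.5,124.5)],14)[0]; print(e,s,np.linalg.norm(e-s),np.degrees(np.arctan2(e[1]-s[1],e[0]-s[0])))
E
```

```text
80 [ 436.3 -407.4] [20.3 61.7]
80 [466.6 -87.5] [34.5 35. ]
87 [ 435.2 -402.2] [19.7 59.9]
87 [464.5 -91.7] [33.5 34. ]
94 [ 434.  -397.1] [19.1 58.1]
94 [462.4 -95.9] [32.4 33. ]
[ 495.04536219 -303.85019679   11.        ] [ 411.28164132 -242.73062942   14.        ] 103.73505891987993 -36.11697070958144
```

View pics/crop3.png

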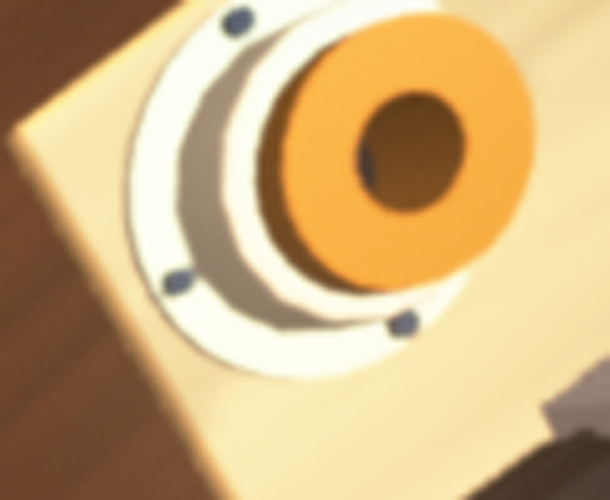

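>>> send_rows:
  deltas:
    - {"grip":-0.3,"xyz":[0,0,0.04],"twist":-1}
    - {"grip":-0.3,"xyz":[0,0.01,0.08],"twist":-0.95}
    - {"grip":-0.3,"xyz":[0,0.005,0.1],"twist":0}
    - {"grip":-0.3,"xyz":[0,0,0.05],"twist":0}

```text
t: 25.27
tcp_pos: [456.6, -271.2, 67.5]
orientation: [0.011, 0.313, 0.95, 0.011]
ft_force: [-0.8, -0.5, -0.3]
gripper_width: 56.8
```

```bash
cat >> h.py <<'E'
def link(c,zb=0):
    """white/steel elongated blob near the image middle: turnbuckle segment"""
    H,S,V=HSV(c); m=((S<80)&(V>120)).astype(np.uint8)
    for ce,s in blobs(m,120):
        if 120<ce[0]<400 and s[2]<120: print('blob',ce.round(1),s[:5],'world z14',onplane(c,ce,zb+14)[0][:2].round(1))
E
python3 - <<'E'
from h import *
cam('top'); c=wrist(); save(c,'w7.png'); print(c['T'][:3].round(4).tolist()); go([450.6,-271.4,16],143.9); link(c)
E
```

```text
[[-0.804, 0.5942, 0.0245, 455.6454], [0.5946, 0.8039, 0.0161, -270.6843], [-0.0101, 0.0275, -0.9996, 67.0234]]
tcp [ 456.7 -271.6   70.1] yaw 143.53 shift mm [ 5.8 -5.  53.9] units [ 0.0145 -0.0125  0.1347]
turn world 0.37 twist units total -0.09
```

View pics/w7.png

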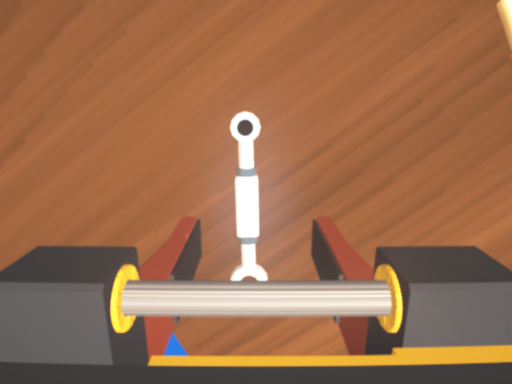

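```bash
python3 - <<'E'
from h import *
c=wrist(); print(c['T'][:3,3])
g=c['pixels'].astype(int).min(2)
m=(g>150)
for r in (150,180,190,200,210,220,230,250):
    k=np.where(m[r,215:285])[0]+215; print(r,k.min(),k.max())
k=[r for r in range(165,250) if m[r,236:260].sum()>15]; print(k[0],k[-1])
a=onplane(c,[(247.5,177),(247.5,237),(245.5,127)],14); print(a,a[:2].mean(0),np.degrees(np.arctan2(*(a[2]-a[1])[1::-1])))
p=a[:2].mean(0); T=pose(); print(T[:3,3]); go([*p[:2],16],143.9)
E
```

```text
[ 457.67182566 -272.32202371   72.20405789]
150 239 253
180 235 258
190 235 258
200 236 258
210 236 259
220 236 259
230 239 256
250 242 255
168 230
[[ 438.83406543 -262.77019346   14.        ]
 [ 471.19715553 -286.96241077   14.        ]
 [ 413.43796775 -245.29310077   14.        ]] [ 455.01561048 -274.86630212   14.        ] 144.19212456154426
[ 458.31643859 -272.80247418   73.52064137]
tcp [ 458.3 -272.8   73.5] yaw 143.56 shift mm [ 2.6 -5.2 57.4] units [ 0.0065 -0.013   0.1434]
turn world 0.34 twist units total -0.08
```

>>> send_rows:
  deltas:
    - {"grip":-0.3,"xyz":[0.0176,-0.0128,0.09],"twist":-0.1}

```text
t: 25.6
tcp_pos: [456.3, -275.9, 47.0]
orientation: [0.022, 0.309, 0.951, 0.008]
ft_force: [1.6, -0.9, 0.6]
gripper_width: 57.2
```

```bash
python3 - <<'E'
from h import *
for i in range(4):cam('top')
go([451,-271.8,16],144); print(pose()[:3,2])
E
```

```text
tcp [ 451.  -272.6   38.5] yaw 143.91 shift mm [ 0.9  0.  22.5] units [0.0023 0.0001 0.0563]
turn world 0.09 twist units total -0.02
[ 0.03305924  0.01013564 -0.999402  ]
```

>>> send_rows:
  deltas:
    - {"grip":-0.3,"xyz":[0.0023,0.0001,0.054],"twist":0}

```text
t: 25.88
tcp_pos: [454.3, -274.3, 23.6]
orientation: [0.019, 0.31, 0.951, 0.008]
ft_force: [0.3, -1.1, 0.6]
gripper_width: 56.9
```

```bash
python3 - <<'E'
from h import *
for i in range(2):cam('top')
c=wrist(); go([451,-271.8,16],144); print(pose()[:3,2],arm.get_obs()['ft_force'])
m=c['pixels'].astype(int).min(2)>150
for r in (180,190,200,210,220,230,240,250): k=np.where(m[r,215:285])[0]+215; print(r,k.min() if len(k) else 0,k.max() if len(k) else 0)
k=[r for r in range(150,270) if m[r,225:275].sum()>20]; print(k[0],k[-1]); save(c,'w8.png')
print(onplane(c,[(247,(k[0]+k[-1])/2)],14))
E
```

```text
tcp [ 451.5 -272.1   18.5] yaw 143.9 shift mm [ 0.6 -0.1  2.5] units [ 0.0016 -0.0003  0.0063]
turn world 0.1 twist units total -0.03
[ 0.03388031  0.00952597 -0.9993805 ] [-0.2744687  -0.72915019  0.00244494]
180 244 263
190 244 263
200 247 265
210 239 269
220 239 269
230 240 269
240 240 269
250 240 269
150 269
[[ 433.99895144 -264.22344735   14.        ]]
```

>>> send_rows:
  deltas:
    - {"grip":0.8,"xyz":[0.001,0,0.005],"twist":0}
    - {"grip":0.8,"xyz":[0,0,0.003],"twist":0}
    - {"grip":0.8,"xyz":[0,0,0.002],"twist":0}
    - {"grip":0.8,"xyz":[0,0,0.001],"twist":0}
    - {"grip":0.8,"xyz":[0,0,0.001],"twist":0}
    - {"grip":0.8,"xyz":[0,0,0.001],"twist":0}
  grip_force: 40

```text
t: 26.58
tcp_pos: [454.3, -273.7, 19.6]
orientation: [0.019, 0.31, 0.951, 0.009]
ft_force: [0.9, -0.5, -0.2]
gripper_width: 20.7
```

```bash
python3 - <<'E'
from h import *
c=wrist(); print(pose()[:3].round(4).tolist(),arm.get_obs()['ft_force'],arm.get_obs()['gripper_width'])
m=c['pixels'].astype(int).min(2)>150
for r in (60,80,100,120,140,160,180,200,220,240): k=np.where(m[r,215:285])[0]+215; print(r,k.min() if len(k) else 0,k.max() if len(k) else 0)
save(c,'w9.png')
E
```

```text
[[-0.8075, 0.5885, 0.0406, 454.2171], [0.5891, 0.808, 0.0046, -273.7514], [-0.0301, 0.0277, -0.9992, 19.4496]] [-0.84258827  0.48784737  1.32110054] 13.939742787126322
60 0 0
80 0 0
100 0 0
120 238 267
140 234 271
160 243 263
180 244 263
200 239 268
220 239 269
240 239 269
```

View pics/w9.png

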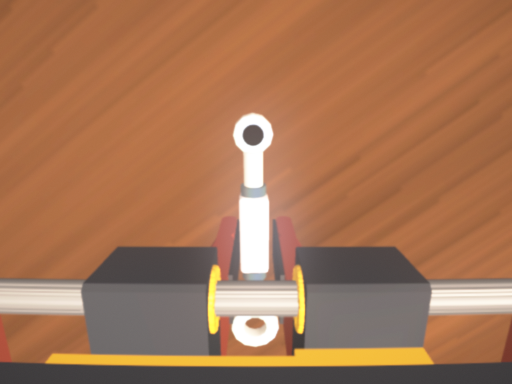

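The link is gripped: turnbuckle at rows 194–272, socket hole (253,135), eye hole about (256,327).

```bash
python3 - <<'E'
from h import *
c=wrist(); T=c['T']; print(T[:3,3])
pts=[((254,194.5),14),((255,272),14),((253,135),14),((256,327),11)]
g=c['pixels'][:,:,:].astype(int); print([(r,g[r,254].tolist()) for r in list(range(186,198,2))+list(range(264,284,2))+list(range(312,344,3))])
for p,z in pts:
    w=onplane(c,[p],z)[0]; t=(np.linalg.inv(T)@np.r_[w,1])[:3]; print(p,w.round(1),t.round(1))
E
```

```text
[ 454.21709379 -273.7698675    19.46720466]
[(186, [255, 255, 255]), (188, [196, 200, 197]), (190, [179, 189, 192]), (192, [179, 189, 192]), (194, [180, 190, 193]), (196, [181, 190, 194]), (264, [255, 255, 255]), (266, [255, 255, 255]), (268, [255, 255, 255]), (270, [255, 255, 255]), (272, [249, 243, 243]), (274, [172, 181, 182]), (276, [174, 184, 186]), (278, [172, 182, 183]), (280, [150, 151, 149]), (282, [154, 141, 135]), (312, [222, 205, 190]), (315, [211, 200, 187]), (318, [199, 160, 134]), (321, [171, 114, 79]), (324, [173, 115, 79]), (327, [186, 131, 96]), (330, [246, 234, 218]), (333, [252, 246, 232]), (336, [255, 254, 252]), (339, [255, 255, 255]), (342, [255, 255, 255])]
(254, 194.5) [ 433.5 -259.4   14. ] [25.4 -0.8  4.7]
(255, 272) [ 466.8 -283.1   14. ] [-15.5  -0.3   5.9]
(253, 135) [ 410.8 -243.4   14. ] [53.1 -1.2  3.8]
(256, 327) [ 495.8 -303.5   11. ] [-50.9   0.2  10. ]
```

>>> send_rows:
  deltas:
    - {"grip":0.8,"xyz":[0,0,-0.05],"twist":0}
    - {"grip":0.8,"xyz":[0,0,-0.1],"twist":0}
    - {"grip":0.8,"xyz":[0,0,-0.1],"twist":0}
    - {"grip":0.8,"xyz":[0,0,-0.1],"twist":0}
    - {"grip":0.8,"xyz":[0,0,0],"twist":1}
    - {"grip":0.8,"xyz":[0,0,0],"twist":1}
    - {"grip":0.8,"xyz":[0,0,0],"twist":1}
    - {"grip":0.8,"xyz":[0,0,0],"twist":1}
    - {"grip":0.8,"xyz":[0,0,0],"twist":1}
    - {"grip":0.8,"xyz":[0,0,0],"twist":1}
    - {"grip":0.8,"xyz":[0,0,0],"twist":1}
    - {"grip":0.8,"xyz":[0,0,0],"twist":1}
    - {"grip":0.8,"xyz":[0,0,0],"twist":1}
    - {"grip":0.8,"xyz":[0,0,0],"twist":1}
    - {"grip":0.8,"xyz":[0,0,0],"twist":1}
    - {"grip":0.8,"xyz":[0,0,0],"twist":1}
    - {"grip":0.8,"xyz":[0,0,0],"twist":1}
    - {"grip":0.8,"xyz":[0,0,0],"twist":1}
    - {"grip":0.8,"xyz":[0,0,0],"twist":1}

```text
t: 28.37
tcp_pos: [444.6, -271.4, 158.4]
orientation: [0.003, 0.76, 0.65, 0.016]
ft_force: [0.2, 0.2, -1.1]
gripper_width: 13.1
```

```bash
python3 - <<'E'
from h import *
cam('top'); print(pose()[:3].round(4).tolist(),arm.get_obs()['gripper_width'],arm.get_obs()['joints'].round(2)); go([549.7,42.3,130],81.65)
E
```

```text
[[0.1596, 0.9868, 0.0281, 444.6156], [0.987, -0.1601, 0.0151, -271.3222], [0.0194, 0.0253, -0.9995, 158.2856]] 13.418349923426403 [-0.63 -0.14  1.6   0.03  1.67 -0.47]
tcp [ 444.6 -271.3  158.3] yaw 80.81 shift mm [325.8  52.8  36. ] units [0.8144 0.1319 0.0899]
turn world 0.84 twist units total -0.21
```

>>> send_rows:
  deltas:
    - {"grip":0.8,"xyz":[0.06,0.01,0],"twist":-0.2}
    - {"grip":0.8,"xyz":[0.09,0.015,0],"twist":0}
    - {"grip":0.8,"xyz":[0.09,0.015,0],"twist":0}
    - {"grip":0.8,"xyz":[0.09,0.015,0],"twist":0}
    - {"grip":0.8,"xyz":[0.09,0.015,0],"twist":0}
    - {"grip":0.8,"xyz":[0.09,0.015,0],"twist":0}
    - {"grip":0.8,"xyz":[0.09,0.015,0],"twist":0}
    - {"grip":0.8,"xyz":[0.09,0.015,0.02],"twist":0}
    - {"grip":0.8,"xyz":[0.06,0.01,0.02],"twist":0}
    - {"grip":0.8,"xyz":[0.03,0.005,0.01],"twist":0}

```text
t: 29.25
tcp_pos: [542.9, 40.7, 142.5]
orientation: [0.002, 0.754, 0.656, 0.015]
ft_force: [0.4, 0.7, -0.9]
gripper_width: 13.7
```

```bash
python3 - <<'E'
from h import *
cam('top'); c=wrist(); save(c,'w10.png'); print(c['T'][:3].round(4).tolist(),arm.get_obs()['gripper_width']); go([549.7,42.3,97],81.65)
E
```

```text
[[0.1371, 0.9903, 0.0241, 542.4236], [0.9904, -0.1375, 0.0156, 39.9175], [0.0188, 0.0218, -0.9996, 142.0315]] 13.796777531226356
tcp [542.4  38.4 142.7] yaw 82.02 shift mm [ 4.1  5.6 45.9] units [0.0102 0.0141 0.1147]
turn world -0.37 twist units total 0.09
```

View pics/w10.png

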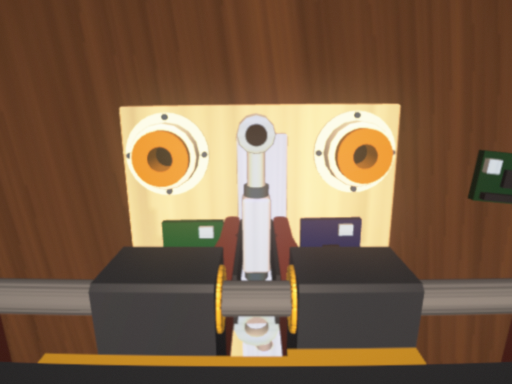

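>>> send_rows:
  deltas:
    - {"grip":0.8,"xyz":[0.006,0.009,0.055],"twist":0.09}
    - {"grip":0.8,"xyz":[0.004,0.005,0.055],"twist":0}

```text
t: 29.57
tcp_pos: [552.3, 40.4, 104.3]
orientation: [0.006, 0.756, 0.654, 0.018]
ft_force: [-0.3, -0.1, -1.9]
gripper_width: 13.5
```

```bash
python3 - <<'E'
from h import *
for i in range(3): cam('top')
print(pose()[:3].round(4).tolist(),arm.get_obs()['ft_force']); go([549.7,42.3,91],81.65)
E
```

```text
[[0.145, 0.989, 0.0294, 550.6841], [0.9893, -0.1455, 0.0134, 40.1571], [0.0175, 0.0272, -0.9995, 102.5785]] [ 0.89251344 -0.03722094 -0.88420991]
tcp [550.7  40.2 102.6] yaw 81.66 shift mm [ 1.8 -1.6 11.6] units [ 0.0044 -0.004   0.0289]
turn world -0.01 twist units total 0.0
```

>>> send_rows:
  deltas:
    - {"grip":0.8,"xyz":[0.0044,-0.004,0.031],"twist":0}

```text
t: 29.8
tcp_pos: [551.5, 41.2, 93.9]
orientation: [0.007, 0.757, 0.653, 0.018]
ft_force: [0.5, 0.2, 0.5]
gripper_width: 13.9
```

```bash
python3 - <<'E'
from h import *
for i in range(3): cam('top')
print(pose()[:3].round(4).tolist(),arm.get_obs()['ft_force']); go([549.7,42.3,90],81.65)
E
```

```text
[[0.1454, 0.989, 0.0285, 549.2252], [0.9892, -0.1458, 0.0133, 41.8829], [0.0173, 0.0263, -0.9995, 89.8884]] [ 0.28615132 -0.599768    0.04279747]
tcp [549.2  41.9  89.9] yaw 81.64 shift mm [ 0.5  0.4 -0.1] units [ 0.0012  0.001  -0.0002]
turn world 0.01 twist units total -0.0
```

>>> send_rows:
  deltas:
    - {"grip":0.8,"xyz":[-0.06,0.001,-0.001],"twist":0}

```text
t: 30.03
tcp_pos: [546.4, 20.4, 90.5]
orientation: [0.004, 0.756, 0.655, 0.016]
ft_force: [-0.0, -1.2, -0.4]
gripper_width: 13.8
```

```bash
cat >> h.py <<'E'
def pt(off,target,n=2):
    for i in range(n): cam('top')
    T=pose(); w=(T@np.r_[off,1])[:3]; d=np.array(target)-w
    print('pt',w.round(2),'err',d.round(2),'units',(T[:3,:3].T@d/400).round(4),'R2',T[2,:3].round(4),'yaw',round(np.degrees(np.arctan2(T[1,0],T[0,0])),2),'F',arm.get_obs()['ft_force'].round(1),'w',round(arm.get_obs()['gripper_width'],1))
E
python3 - <<'E'
from h import *
pt([-50.8,.1,14],[536.1,-55.2,75],3)
E
```

```text
pt [539.36 -32.99  75.89] err [ -3.26 -22.21  -0.89] units [-0.0562  0.0001  0.0013] R2 [ 0.0172  0.0274 -0.9995] yaw 81.54 F [-0.2  0.2 -0.5] w 13.6
```

>>> send_rows:
  deltas:
    - {"grip":0.8,"xyz":[-0.056,0.0001,0.001],"twist":0}

```text
t: 30.27
tcp_pos: [543.7, -2.6, 90.8]
orientation: [0.004, 0.757, 0.654, 0.017]
ft_force: [0.2, 0.6, -1.5]
gripper_width: 13.5
```

```bash
python3 - <<'E'
from h import *
pt([-50.8,.1,14],[536.1,-55.2,75],3)
E
```

```text
pt [536.29 -55.48  75.73] err [-0.19  0.28 -0.73] units [ 0.0006 -0.0006  0.0018] R2 [ 0.0176  0.0284 -0.9994] yaw 81.45 F [-0.8  1.1 -1.7] w 13.6
```

>>> send_rows:
  deltas:
    - {"grip":0.8,"xyz":[0.0005,-0.0004,0.009],"twist":0}

```text
t: 30.5
tcp_pos: [543.9, -4.6, 88.0]
orientation: [0.005, 0.758, 0.652, 0.017]
ft_force: [-0.6, 0.1, 8.0]
gripper_width: 13.6
```

```bash
python3 - <<'E'
from h import *
pt([-50.8,.1,14],[536.1,-55.2,75],3); print(pose()[:3,3])
E
```

```text
pt [536.95 -54.57  73.14] err [-0.85 -0.63  1.86] units [-0.0018 -0.0017 -0.0047] R2 [ 0.0177  0.0302 -0.9994] yaw 81.48 F [-0.8 -1.8  3.7] w 13.4
[543.91864565  -4.51023015  88.02847834]
```

>>> send_rows:
  deltas:
    - {"grip":0.8,"xyz":[-0.002,-0.002,0],"twist":0}
    - {"grip":0.3,"xyz":[0,0,0],"twist":0}
    - {"grip":0.3,"xyz":[0,0,0],"twist":0}
    - {"grip":0.3,"xyz":[0,0,-0.01],"twist":0}
    - {"grip":0.3,"xyz":[0,0,-0.08],"twist":0}
    - {"grip":0,"xyz":[0,0,-0.1],"twist":0}
    - {"grip":0,"xyz":[0,0,0],"twist":0}

```text
t: 31.23
tcp_pos: [538.4, -2.9, 162.7]
orientation: [0.002, 0.757, 0.654, 0.014]
ft_force: [1.2, 0.7, 1.0]
gripper_width: 41.0
```

```bash
python3 - <<'E'
from h import *
c=cam('top');c=wrist(); save(c,'w11.png'); print(c['T'][:3].round(4).tolist()); go([520,-405,180],81.5)
cv2.imwrite('pics/w11c.png',np.vstack([c['pixels'],cam('top')['pixels'][180:285,200:328].repeat(4,0).repeat(4,1)])[:,:,::-1][:600])
E
```

```text
[[0.1452, 0.9893, 0.0167, 536.7626], [0.9892, -0.1455, 0.0163, -2.8346], [0.0186, 0.0142, -0.9997, 156.417]]
tcp [536.1  -2.8 154.7] yaw 81.64 shift mm [-399.7   42.9  -32.2] units [-0.9992  0.1073 -0.0805]
turn world -0.14 twist units total 0.04
```

View pics/w11.png

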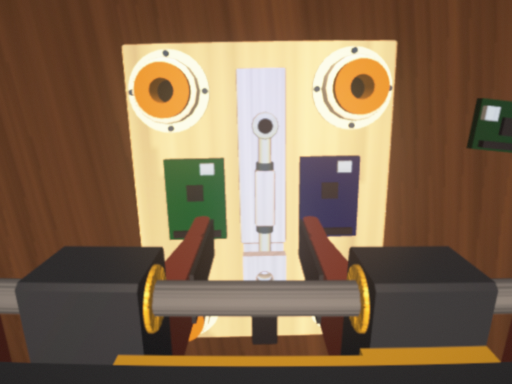

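>>> send_rows:
  deltas:
    - {"grip":0,"xyz":[-0.08,0.008,0],"twist":0}
    - {"grip":0,"xyz":[-0.1,0.012,0],"twist":0}
    - {"grip":0,"xyz":[-0.08,0.008,0],"twist":0}

```text
t: 31.68
tcp_pos: [530.6, -103.5, 146.9]
orientation: [-0.006, 0.753, 0.658, 0.009]
ft_force: [0.6, -0.5, 0.3]
gripper_width: 43.9
```

```bash
python3 - <<'E'
from h import *
c0=None
import sys
# measure on saved w11 not possible w/o calib; use new frame
c=cam('top');c=wrist(); print(c['T'][:3].round(4).tolist()); go([520,-405,180],81.5)
for p in [[536.1,-55.2,90],[543.3,-.7,82],[550,48,82]]: print(p,proj(c,p).round(1))
u,v=proj(c,[536.1,-55.2,90])[0].astype(int)
im=c['pixels'][max(0,v-110):v+60,max(0,u-60):u+60]; print(max(0,v-110),max(0,u-60)); cv2.imwrite('pics/w12.png',cv2.resize(im,None,fx=3.5,fy=3.5,interpolation=2)[:,:,::-1]); np.savez('c12.npz',px=c['pixels'],E=c['E'],K=c['K'],D=c['D'])
E
```

```text
[[0.1407, 0.99, 0.0045, 530.056], [0.9898, -0.1408, 0.0201, -105.9878], [0.0205, 0.0017, -0.9998, 146.1503]]
tcp [ 530.4 -104.   146.5] yaw 81.96 shift mm [-298.7   31.9  -40. ] units [-0.7467  0.0797 -0.1   ]
turn world -0.46 twist units total 0.12
[536.1, -55.2, 90] [[253.8 131.7]]
[543.3, -0.7, 82] [[252.9  37.1]]
[550, 48, 82] [[252.4 -54.6]]
21 193
```

View pics/w12.png

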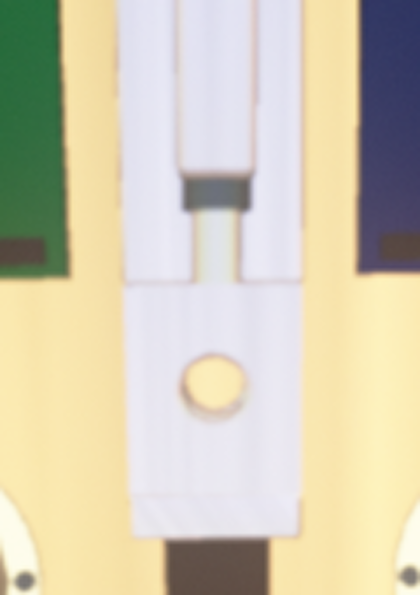

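Clevis hole at full-image (254,131) matches the prediction (254,132), and I can see straight through the eye. Now the pin.

>>> send_rows:
  deltas:
    - {"grip":0.1,"xyz":[-0.06,0.006,0],"twist":0.1}
    - {"grip":0.1,"xyz":[-0.098,0.008,0],"twist":0}
    - {"grip":0.1,"xyz":[-0.098,0.008,0],"twist":0}
    - {"grip":0.1,"xyz":[-0.098,0.008,0],"twist":0}
    - {"grip":0.1,"xyz":[-0.098,0.008,0],"twist":0}
    - {"grip":0.1,"xyz":[-0.098,0.008,0],"twist":0}
    - {"grip":0.1,"xyz":[-0.098,0.008,0],"twist":0}
    - {"grip":0.1,"xyz":[-0.07,0.006,0],"twist":0}
    - {"grip":0.1,"xyz":[-0.035,0.004,0.03],"twist":0}
    - {"grip":0.1,"xyz":[0,0,0.05],"twist":0}

```text
t: 32.67
tcp_pos: [515.5, -404.9, 98.6]
orientation: [-0.011, 0.753, 0.658, 0.011]
ft_force: [0.6, 0.5, -0.3]
gripper_width: 39.3
```

```bash
cat >> h.py <<'E'
def head(c,z,lo=110):
    H,S,V=HSV(c); m=((S<75)&(V>lo)).astype(np.uint8); cs,_=cv2.findContours(m,cv2.RETR_EXTERNAL,cv2.CHAIN_APPROX_NONE)
    for k in cs:
        if len(k)>30:
            w=onplane(c,k.reshape(-1,2),z)[:,:2].astype(np.float32); e=cv2.fitEllipse(cv2.convexHull(w)) if len(cv2.convexHull(w))>5 else None
            if e and 15<min(e[1]) and max(e[1])<32: print('head',np.round(e[0],2),np.round(e[1],1),'px',k.reshape(-1,2).mean(0).round(0))
E
python3 - <<'E'
from h import *
c=cam('top');c=wrist(); save(c,'w13.png'); print(c['T'][:3].round(4).tolist()); head(c,52); head(c,52,140); go([513.3,-406.4,90],81.6)
E
```

```text
[[0.1321, 0.9912, -0.0059, 513.9423], [0.9905, -0.1318, 0.0386, -400.6941], [0.0375, -0.0109, -0.9992, 93.2092]]
head [ 513.3  -406.86] [21.7 25.9] px [257. 231.]
head [ 513.3  -406.86] [21.7 25.9] px [257. 231.]
tcp [ 514.6 -400.5   95.4] yaw 82.46 shift mm [-6.2 -0.4  5.2] units [-0.0155 -0.001   0.0129]
turn world -0.86 twist units total 0.22
```

>>> send_rows:
  deltas:
    - {"grip":0.1,"xyz":[0.09,0,0],"twist":0.1}
    - {"grip":0.1,"xyz":[0,0,0],"twist":0.1}

```text
t: 32.98
tcp_pos: [519.9, -362.0, 96.7]
orientation: [-0.017, 0.756, 0.654, 0.011]
ft_force: [-0.7, 0.1, 0.5]
gripper_width: 39.9
```

```bash
python3 - <<'E'
from h import *
for i in range(3): cam('top'); print(pose()[:3,2])
go([513.3,-408.5,85],81.6)
E
```

```text
[-0.00480981  0.03607771 -0.99933741]
[-0.00426744  0.03475551 -0.99938673]
[-0.00392972  0.03424779 -0.99940565]
tcp [ 519.2 -366.8   97.7] yaw 81.57 shift mm [-42.6   0.3  11.3] units [-0.1064  0.0008  0.0282]
turn world 0.03 twist units total -0.01
```

>>> send_rows:
  deltas:
    - {"grip":0.1,"xyz":[-0.1,0,0.02],"twist":0}

```text
t: 33.22
tcp_pos: [516.7, -401.8, 92.0]
orientation: [-0.013, 0.755, 0.656, 0.011]
ft_force: [-0.0, 0.2, 0.2]
gripper_width: 39.8
```

```bash
python3 - <<'E'
from h import *
for i in range(3): cam('top')
c=wrist(); head(c,52); print(c['T'][:3,3],c['T'][:3,2]); go([513.3,-408.5,52],81.6)
H,S,V=HSV(c); col=[(r,S[r,257],V[r,257]) for r in range(190,290,3)]; print(col)
E
```

```text
head [ 513.24 -407.05] [21.8 25.3] px [257. 224.]
[ 513.09162301 -406.75990107   88.45551468] [-0.00390503  0.0344469  -0.9993989 ]
tcp [ 513.4 -406.2   88.8] yaw 81.54 shift mm [-3.5  0.5 36.7] units [-0.0087  0.0014  0.0917]
turn world 0.06 twist units total -0.02
[(190, np.int64(177), np.int64(255)), (193, np.int64(178), np.int64(255)), (196, np.int64(176), np.int64(255)), (199, np.int64(174), np.int64(255)), (202, np.int64(158), np.int64(255)), (205, np.int64(6), np.int64(251)), (208, np.int64(8), np.int64(253)), (211, np.int64(1), np.int64(255)), (214, np.int64(0), np.int64(255)), (217, np.int64(0), np.int64(255)), (220, np.int64(0), np.int64(255)), (223, np.int64(0), np.int64(255)), (226, np.int64(0), np.int64(255)), (229, np.int64(0), np.int64(255)), (232, np.int64(0), np.int64(255)), (235, np.int64(0), np.int64(255)), (238, np.int64(0), np.int64(255)), (241, np.int64(0), np.int64(255)), (244, np.int64(37), np.int64(255)), (247, np.int64(167), np.int64(255)), (250, np.int64(169), np.int64(255)), (253, np.int64(170), np.int64(255)), (256, np.int64(172), np.int64(255)), (259, np.int64(172), np.int64(255)), (262, np.int64(73), np.int64(174)), (265, np.int64(82), np.int64(175)), (268, np.int64(86), np.int64(175)), (271, np.int64(90), np.int64(173)), (274, np.int64(95), np.int64(174)), (277, np.int64(101), np.int64(174)), (280, np.int64(57), np.int64(152)), (283, np.int64(20), np.int64(164)), (286, np.int64(28), np.int64(208)), (289, np.int64(28), np.int64(188))]
```

>>> send_rows:
  deltas:
    - {"grip":0.1,"xyz":[-0.0088,0.001,0.091],"twist":0}

```text
t: 33.55
tcp_pos: [517.1, -411.0, 61.8]
orientation: [-0.007, 0.757, 0.653, 0.011]
ft_force: [0.6, -0.7, 1.4]
gripper_width: 39.8
```

```bash
python3 - <<'E'
from h import *
for i in range(5): cam('top')
c=cam('wrist'); head(c,52); print(pose()[:3].round(4).tolist(),arm.get_obs()['ft_force']);  go([513.3,-408.6,52],81.6)
E
```

```text
head [ 513.35 -406.63] [21.5 26.3] px [256. 245.]
[[0.1465, 0.9892, -0.0036, 513.2823], [0.9886, -0.1463, 0.0346, -407.9213], [0.0337, -0.0086, -0.9994, 52.8098]] [-0.80114001 -0.09884258  0.6680877 ]
tcp [ 513.3 -407.9   52.8] yaw 81.57 shift mm [-0.7  0.1  0.8] units [-0.0017  0.0003  0.002 ]
turn world 0.03 twist units total -0.01
```

>>> send_rows:
  deltas:
    - {"grip":0.7,"xyz":[-0.0015,0,0.002],"twist":0}
    - {"grip":0.7,"xyz":[0,0,0.002],"twist":0}
    - {"grip":0.7,"xyz":[0,0,0.001],"twist":0}
    - {"grip":0.7,"xyz":[0,0,0.001],"twist":0}
    - {"grip":0.7,"xyz":[0,0,0.001],"twist":0}
  grip_force: 40

```text
t: 34.27
tcp_pos: [513.6, -407.7, 51.8]
orientation: [-0.014, 0.757, 0.654, 0.01]
ft_force: [-1.5, 0.8, 1.8]
gripper_width: 21.3
```

```bash
python3 - <<'E'
from h import *
c=wrist(); T=c['T']; print(T[:3].round(4).tolist(),arm.get_obs()['gripper_width'],arm.get_obs()['ft_force'])
head(c,52); ct=dict(c); ct['E']=np.linalg.inv(T)@c['E']; print('tool frame z',T[2,3]-52); head(ct,T[2,3]-52)
E
```

```text
[[0.1454, 0.9894, -0.0031, 513.5884], [0.9888, -0.1452, 0.0341, -407.7077], [0.0333, -0.0081, -0.9994, 51.8084]] 20.963051758732387 [-1.51517723  0.76155134  2.72946281]
tool frame z -0.1915503557292908
```

>>> send_rows:
  deltas:
    - {"grip":0.7,"xyz":[0,0,-0.01],"twist":0}
    - {"grip":0.7,"xyz":[0,0,-0.02],"twist":0}
    - {"grip":0.7,"xyz":[0,0,-0.03],"twist":0}
    - {"grip":0.7,"xyz":[0,0,-0.04],"twist":0}
    - {"grip":0.7,"xyz":[0,0,-0.04],"twist":0}
    - {"grip":0.7,"xyz":[0,0,-0.04],"twist":0}
    - {"grip":0.7,"xyz":[0,0,-0.04],"twist":0}
    - {"grip":0.7,"xyz":[0,0,-0.03],"twist":0}
    - {"grip":0.7,"xyz":[0,0,-0.02],"twist":0}
    - {"grip":0.7,"xyz":[0,0,-0.01],"twist":0}
    - {"grip":0.7,"xyz":[0,0,0],"twist":0}
    - {"grip":0.7,"xyz":[0,0,0],"twist":0}

```text
t: 35.37
tcp_pos: [514.0, -411.8, 174.8]
orientation: [-0.013, 0.757, 0.654, 0.01]
ft_force: [0.2, -0.8, -1.0]
gripper_width: 20.8
```

```bash
cat >> h.py <<'E'
def pt0(off,target):
    o=arm.get_obs(); T=pose(); w=(T@np.r_[off,1])[:3]; d=np.array(target)-w
    print('pt',w.round(2),'err',d.round(2),'units',(T[:3,:3].T@d/400).round(4),'R2',T[2,:3].round(4),'z',T[:3,2].round(4),'yaw',round(np.degrees(np.arctan2(T[1,0],T[0,0])),2),'F',o['ft_force'].round(1),'w',round(o['gripper_width'],1),'t',round(o['t'],1))
E
python3 - <<'E'
from h import *
T=np.array([[0.1454,0.9894,-0.0031,513.5884],[0.9888,-0.1452,0.0341,-407.7077],[0.0333,-0.0081,-0.9994,51.8084],[0,0,0,1]])
for z in (3,36): print((np.linalg.inv(T)@np.array([513.4,-408.6,z,1])).round(2))
pt0([-1.0,-.1,0],[536.2,-55.1,150])
E
```

```text
[-2.53  0.33 48.75  1.  ]
[-1.44  0.07 15.77  1.  ]
pt [ 513.73 -412.8   174.79] err [ 22.47 357.7  -24.79] units [ 0.8904 -0.074   0.0919] R2 [ 0.033  -0.0066 -0.9994] z [-0.0017  0.0336 -0.9994] yaw 81.63 F [ 0.2 -0.8 -1. ] w 20.8 t 35.4
```

>>> send_rows:
  deltas:
    - {"grip":0.7,"xyz":[0.02,-0.002,0],"twist":0}
    - {"grip":0.7,"xyz":[0.04,-0.003,0],"twist":0}
    - {"grip":0.7,"xyz":[0.06,-0.005,0.003],"twist":0}
    - {"grip":0.7,"xyz":[0.08,-0.007,0.004],"twist":0}
    - {"grip":0.7,"xyz":[0.09,-0.0075,0.004],"twist":0}
    - {"grip":0.7,"xyz":[0.09,-0.0075,0.004],"twist":0}
    - {"grip":0.7,"xyz":[0.09,-0.0075,0.004],"twist":0}
    - {"grip":0.7,"xyz":[0.09,-0.0075,0.004],"twist":0}
    - {"grip":0.7,"xyz":[0.09,-0.0075,0.004],"twist":0}
    - {"grip":0.7,"xyz":[0.08,-0.007,0.003],"twist":0}
    - {"grip":0.7,"xyz":[0.06,-0.005,0],"twist":0}
    - {"grip":0.7,"xyz":[0.04,-0.003,0],"twist":0}
    - {"grip":0.7,"xyz":[0.03,-0.002,0],"twist":0}
    - {"grip":0.7,"xyz":[0.015,-0.001,0],"twist":0}
    - {"grip":0.7,"xyz":[0.005,0,0],"twist":0}
    - {"grip":0.7,"xyz":[0,0,0],"twist":0}
    - {"grip":0.7,"xyz":[0,0,0],"twist":0}

```text
t: 36.78
tcp_pos: [527.0, -33.9, 155.1]
orientation: [-0.028, 0.756, 0.653, 0.004]
ft_force: [-0.2, 0.3, -0.8]
gripper_width: 21.1
```

```bash
python3 - <<'E'
from h import *
pt0([-2.53,.1,48.75],[536.2,-55.1,98])
try: cam('wrist'); print('camera still ok')
except Exception as e: print(e)
E
```

```text
pt [525.23 -34.08 106.34] err [ 10.97 -21.02  -8.34] units [-0.0488  0.0355  0.0174] R2 [ 0.0433 -0.037  -0.9984] z [-0.0303  0.0482 -0.9984] yaw 81.59 F [-0.2  0.3 -0.8] w 21.1 t 36.8
camera still ok
```

>>> send_rows:
  deltas:
    - {"grip":0.7,"xyz":[-0.012,0.009,0],"twist":0}
    - {"grip":0.7,"xyz":[-0.018,0.013,0],"twist":0}
    - {"grip":0.7,"xyz":[-0.012,0.009,0],"twist":0}
    - {"grip":0.7,"xyz":[-0.006,0.005,0],"twist":0}
    - {"grip":0.7,"xyz":[0,0,0],"twist":0}
    - {"grip":0.7,"xyz":[0,0,0],"twist":0}

```text
t: 37.33
tcp_pos: [539.7, -61.7, 153.0]
orientation: [-0.028, 0.759, 0.651, 0.004]
ft_force: [0.7, 0.1, -0.1]
gripper_width: 21.1
```

```bash
python3 - <<'E'
from h import *
pt0([-2.53,.1,48.75],[536.2,-55.1,92]); pt0([-1.44,0,15.77],[536.2,-55.1,125])
E
```

```text
pt [537.9  -61.93 104.21] err [ -1.7    6.83 -12.21] units [ 0.0149 -0.0056  0.0314] R2 [ 0.0422 -0.0375 -0.9984] z [-0.0307  0.0474 -0.9984] yaw 81.22 F [ 0.7  0.1 -0.1] w 21.1 t 37.3
pt [538.98 -62.4  137.18] err [ -2.78   7.3  -12.18] units [ 0.0157 -0.0085  0.0315] R2 [ 0.0422 -0.0375 -0.9984] z [-0.0307  0.0474 -0.9984] yaw 81.22 F [ 0.7  0.1 -0.1] w 21.1 t 37.3
```

>>> send_rows:
  deltas:
    - {"grip":0.7,"xyz":[0.005,-0.002,0.008],"twist":0}
    - {"grip":0.7,"xyz":[0.005,-0.002,0.006],"twist":0}
    - {"grip":0.7,"xyz":[0,0,0],"twist":0}
    - {"grip":0.7,"xyz":[0,0,0],"twist":0}

```text
t: 37.67
tcp_pos: [538.3, -56.8, 146.9]
orientation: [-0.028, 0.759, 0.651, 0.004]
ft_force: [0.6, -0.4, -0.9]
gripper_width: 20.8
```

```bash
python3 - <<'E'
from h import *
pt0([-2.53,.1,48.75],[536.2,-55.1,92]); pt0([-1.44,0,15.77],[536.2,-55.1,125])
E
```

```text
pt [536.48 -56.99  98.1 ] err [-0.28  1.89 -6.1 ] units [ 0.0039 -0.0008  0.0155] R2 [ 0.0425 -0.038  -0.9984] z [-0.0311  0.0478 -0.9984] yaw 81.2 F [ 0.6 -0.4 -0.9] w 20.8 t 37.7
pt [537.58 -57.47 131.07] err [-1.38  2.37 -6.07] units [ 0.0047 -0.0037  0.0155] R2 [ 0.0425 -0.038  -0.9984] z [-0.0311  0.0478 -0.9984] yaw 81.2 F [ 0.6 -0.4 -0.9] w 20.8 t 37.7
```

>>> send_rows:
  deltas:
    - {"grip":0.7,"xyz":[0.0034,-0.0014,0.008],"twist":0}
    - {"grip":0.7,"xyz":[0,0,0.003],"twist":0}
    - {"grip":0.7,"xyz":[0,0,0],"twist":0}
    - {"grip":0.7,"xyz":[0,0,0],"twist":0}

```text
t: 38.0
tcp_pos: [537.5, -54.1, 142.1]
orientation: [-0.028, 0.758, 0.651, 0.004]
ft_force: [0.3, -0.6, 0.6]
gripper_width: 20.9
```

```bash
python3 - <<'E'
from h import *
pt0([-2.53,.1,48.75],[536.2,-55.1,92]); pt0([-1.44,0,15.77],[536.2,-55.1,125])
E
```

```text
pt [535.73 -54.29  93.33] err [ 0.47 -0.81 -1.33] units [-0.002   0.0016  0.0032] R2 [ 0.0426 -0.038  -0.9984] z [-0.0312  0.0479 -0.9984] yaw 81.28 F [ 0.3 -0.6  0.6] w 20.9 t 38.0
pt [536.82 -54.78 126.31] err [-0.62 -0.32 -1.31] units [-0.0012 -0.0013  0.0033] R2 [ 0.0426 -0.038  -0.9984] z [-0.0312  0.0479 -0.9984] yaw 81.28 F [ 0.3 -0.6  0.6] w 20.9 t 38.0
```

>>> send_rows:
  deltas:
    - {"grip":0.7,"xyz":[-0.0016,0.0004,0.008],"twist":0}
    - {"grip":0.7,"xyz":[-0.0004,0.0002,0.008],"twist":0}
    - {"grip":0.7,"xyz":[-0.0004,0.0002,0.006],"twist":0}
    - {"grip":0.7,"xyz":[0,0,0],"twist":0}

```text
t: 38.33
tcp_pos: [537.5, -54.7, 132.5]
orientation: [-0.028, 0.758, 0.651, 0.004]
ft_force: [0.3, -0.6, -0.7]
gripper_width: 20.8
```

```bash
python3 - <<'E'
from h import *
pt0([-2.53,.1,48.75],[536.2,-55.1,57]); pt0([-1.44,0,15.77],[536.2,-55.1,90])
E
```

```text
pt [535.75 -54.92  83.76] err [  0.45  -0.18 -26.76] units [-0.0031  0.0037  0.0667] R2 [ 0.0425 -0.0375 -0.9984] z [-0.0307  0.0477 -0.9984] yaw 81.29 F [ 0.3 -0.6 -0.7] w 20.8 t 38.3
pt [536.83 -55.41 116.73] err [ -0.63   0.31 -26.73] units [-0.0023  0.0008  0.0668] R2 [ 0.0425 -0.0375 -0.9984] z [-0.0307  0.0477 -0.9984] yaw 81.29 F [ 0.3 -0.6 -0.7] w 20.8 t 38.3
```

>>> send_rows:
  deltas:
    - {"grip":0.7,"xyz":[-0.0005,0.0005,0.01],"twist":0}
    - {"grip":0.7,"xyz":[-0.0005,0.0004,0.012],"twist":0}
    - {"grip":0.7,"xyz":[-0.0005,0.0004,0.012],"twist":0}
    - {"grip":0.7,"xyz":[-0.0005,0.0004,0.006],"twist":0}
    - {"grip":0.7,"xyz":[0,0,0],"twist":0}

```text
t: 38.75
tcp_pos: [537.4, -55.0, 114.2]
orientation: [-0.028, 0.758, 0.651, 0.004]
ft_force: [0.1, -0.0, 0.4]
gripper_width: 21.1
```

```bash
python3 - <<'E'
from h import *
pt0([-2.53,.1,48.75],[536.2,-55.1,57]); pt0([-1.44,0,15.77],[536.2,-55.1,90])
E
```

```text
pt [535.55 -55.17  65.45] err [ 0.65  0.07 -8.45] units [-0.0005  0.0024  0.021 ] R2 [ 0.0426 -0.0384 -0.9984] z [-0.0315  0.0479 -0.9984] yaw 81.27 F [ 0.1 -0.   0.4] w 21.1 t 38.8
pt [536.66 -55.66  98.43] err [-0.46  0.56 -8.43] units [ 0.0003 -0.0005  0.0211] R2 [ 0.0426 -0.0384 -0.9984] z [-0.0315  0.0479 -0.9984] yaw 81.27 F [ 0.1 -0.   0.4] w 21.1 t 38.8
```

Through the eye and into the lower ear without force. Last 8 mm.

>>> send_rows:
  deltas:
    - {"grip":0.7,"xyz":[0,0.0004,0.009],"twist":0}
    - {"grip":0.7,"xyz":[0,0.0003,0.008],"twist":0}
    - {"grip":0.7,"xyz":[0,0.0002,0.005],"twist":0}
    - {"grip":0.7,"xyz":[0,0,0.004],"twist":0}

```text
t: 39.08
tcp_pos: [537.7, -54.6, 105.9]
orientation: [-0.028, 0.758, 0.651, 0.004]
ft_force: [-6.1, -0.5, 12.9]
gripper_width: 20.9
```

```bash
python3 - <<'E'
from h import *
pt0([-1.44,0,15.77],[536.2,-55.1,90])
E
```

```text
pt [536.98 -55.32  90.06] err [-0.78  0.22 -0.06] units [ 0.0003 -0.002   0.0002] R2 [ 0.0424 -0.0365 -0.9984] z [-0.0297  0.0474 -0.9984] yaw 81.28 F [-6.1 -0.5 12.9] w 20.9 t 39.1
```

Head at 90.06 with 13 N contact: seated. Release and lift clear.

>>> send_rows:
  deltas:
    - {"grip":0.2,"xyz":[0,0,0],"twist":0}
    - {"grip":0.1,"xyz":[0,0,0],"twist":0}
    - {"grip":0.1,"xyz":[0,0,0],"twist":0}
    - {"grip":0.1,"xyz":[0.0004,-0.0004,-0.01],"twist":0}
    - {"grip":0.1,"xyz":[0.001,-0.001,-0.03],"twist":0}
    - {"grip":0.1,"xyz":[0,0,-0.06],"twist":0}
    - {"grip":0.1,"xyz":[-0.05,0,-0.06],"twist":0}
    - {"grip":0.1,"xyz":[-0.09,0,-0.03],"twist":0}
    - {"grip":0.1,"xyz":[-0.06,0,0],"twist":0}
    - {"grip":0.1,"xyz":[0,0,0],"twist":0}
    - {"grip":0.1,"xyz":[0,0,0],"twist":0}

```text
t: 40.0
tcp_pos: [527.5, -138.4, 187.4]
orientation: [-0.026, 0.757, 0.653, 0.005]
ft_force: [-0.6, -0.1, 0.9]
gripper_width: 39.7
```

```bash
python3 - <<'E'
from h import *
print(pose()[:3,3])
c=cam('wrist'); save(c,'w14.png')
for z in (80,):
  for r in rings(c,z): print(z,r[0].round(1),r[1].round(1))
head(c,106)
for n,p in [('pin top',[536.2,-55.1,106])]: print(n,proj(c,p).round(0))
E
```

```text
[ 527.5493835  -138.42320011  187.35660211]Traceback (most recent call last):
  File "<stdin>", line 3, in <module>
  File "h.py", line 8, in cam
    T=pose(); c=optics.read_camera(n)
                ~~~~~~~~~~~~~~~~~~^^^
ValueError: 200 camera calls are used up
```

```bash
python3 - <<'E'
from h import *
n=np.load('c12.npz'); M=np.array([[.001,.968,.25,68.135],[1,-.001,.001,.029],[.001,.25,-.968,-147.525],[0,0,0,1]])
T=np.vstack([[[0.1452,0.9893,0.0167,536.7626],[0.9892,-0.1455,0.0163,-2.8346],[0.0186,0.0142,-0.9997,156.417]],[0,0,0,1]])
c=dict(pixels=cv2.imread('pics/w11.png')[:,:,::-1].copy(),E=T@M,K=n['K'],D=n['D'])
for z in (78,80,82,85): print(z,[(r[0].round(1).tolist(),r[1].round(1).tolist()) for r in rings(c,z) if min(r[1])>30 and max(r[1])<42])
E
```

```text
78 [([487.9, 81.7], [34.1, 35.5]), ([617.3, 65.2], [34.4, 35.5])]
80 [([488.4, 81.5], [33.8, 35.1]), ([616.7, 65.2], [34.1, 35.2])]
82 [([488.9, 81.4], [33.5, 34.8]), ([616.0, 65.2], [33.8, 34.9])]
85 [([489.7, 81.1], [33.1, 34.3]), ([615.1, 65.1], [33.3, 34.4])]
```

Both rings match flush height (78–80 mm) at their bore centres. Handing in.

```bash
python3 -c "
from rig import workorder; print(workorder.finish_job())"
```

```text
the job is handed in; nothing more can be done
None
```

I pressed all three bronze bushings into bores 2, 3 and 0, laid the link on the channel and coupled it with the clevis pin. I handed the job in at about 40 s of robot time. The clevis end has no final picture, because all 200 camera calls were used up just before it.

- **Bushings:** each press ended on a hard stop of about 36 to 51 N. In wrist pictures taken after pressing, each flange's apparent height fits flush and its centre is within about 1 mm of its bore.
    - The first grip on one bushing (the one in bore 3) slipped off and moved it about 3 mm, so I measured it again and regripped.
    - The bore 3 bushing's first press may have stopped with the fingertips on the boss, so I regripped higher and pressed again; it didn't go deeper.
    - Bore 0's hard stop read about 2 mm lower than expected. I put that down to the fingers slipping on the flange; the pictures showed it flush.
- **Link:** before the pin went in, a wrist picture showed the eye between the ears, with a clear view down through the holes.
- **Pin:** it went down with almost no force and stopped with 13 N when the head's underside read 90.06 mm. The upper ear's top is at 90 mm.
- **Left alone:** the arm never went near the mug, screwdriver, spare board or the purple and white look-alikes. I took no closing picture of them either.

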